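# Lay out bite forks against the tray stops and start the ultraviolet cabinet

### The job

Get the bite forks ready for the next ultraviolet cycle: move the teal stopper off the white tray it stands on into the steel dish, and sort every fork that is on the cart by length, long forks into the longer tray and short ones into the shorter tray, one per lane, each lying flat with both prong tips pushed square against the end stop and the side of its head against the lane's fence. When all that is done, switch the cabinet on by pressing down the raised half of the black rocker, leave everything so, and do not shift the jar, cup, bottle, tin and grey lid standing around.

Things in the scene. Friction and masses are not known exactly. Their poses are not given: they have to be found in the camera images.
- fork_long1: flat steel bite fork, 120 mm long overall, 8 mm thick, lying flat: two prongs (forming a head 36 mm wide and 48 mm long) and a stem 12 mm wide. Origin on the stem's axis at mid thickness, 68 mm behind the line of the prong tips and 52 mm ahead of the stem's end; +x points to the prong tips. May be absent.
- fork_long2: flat steel bite fork, 120 mm long overall, 8 mm thick, lying flat: two prongs (forming a head 36 mm wide and 48 mm long) and a stem 12 mm wide. Origin on the stem's axis at mid thickness, 68 mm behind the line of the prong tips and 52 mm ahead of the stem's end; +x points to the prong tips. May be absent.
- fork_long3: flat steel bite fork, 120 mm long overall, 8 mm thick, lying flat: two prongs (forming a head 36 mm wide and 48 mm long) and a stem 12 mm wide. Origin on the stem's axis at mid thickness, 68 mm behind the line of the prong tips and 52 mm ahead of the stem's end; +x points to the prong tips. May be absent.
- fork_short1: flat steel bite fork, 90 mm long overall, 8 mm thick, lying flat: two prongs (forming a head 36 mm wide and 48 mm long) and a stem 12 mm wide. Origin on the stem's axis at mid thickness, 68 mm behind the line of the prong tips and 22 mm ahead of the stem's end; +x points to the prong tips. May be absent.
- fork_short2: flat steel bite fork, 90 mm long overall, 8 mm thick, lying flat: two prongs (forming a head 36 mm wide and 48 mm long) and a stem 12 mm wide. Origin on the stem's axis at mid thickness, 68 mm behind the line of the prong tips and 22 mm ahead of the stem's end; +x points to the prong tips. May be absent.
- fork_short3: flat steel bite fork, 90 mm long overall, 8 mm thick, lying flat: two prongs (forming a head 36 mm wide and 48 mm long) and a stem 12 mm wide. Origin on the stem's axis at mid thickness, 68 mm behind the line of the prong tips and 22 mm ahead of the stem's end; +x points to the prong tips. May be absent.
- tray_long: fixed white tray for the long forks, a plate 130 x 161 mm and 3 mm thick; an end stop 15 mm high and 6 mm thick along its +x edge, and three lanes, 52 mm apart, each with a fence 15 mm high, 5 mm thick and 45 mm long, running back from the stop on the lane's +y side. Origin at the centre of its underside; its axes are those of its lane points.
- tray_long_lane0 (a point): inner corner of lane 0 (at the +y side) of the long tray, on the plate's surface (3 mm above the cart), where the face of the end stop meets the face of the fence; +x points into the stop, +y into the fence. The lane is free for 47 mm towards -y. A fork that is home has its origin 68 mm behind (-x) and 18 mm to the -y side of this point, 4 mm above it.
- tray_long_lane1 (a point): inner corner of lane 1 (in the middle) of the long tray, on the plate's surface (3 mm above the cart), where the face of the end stop meets the face of the fence; +x points into the stop, +y into the fence. The lane is free for 47 mm towards -y. A fork that is home has its origin 68 mm behind (-x) and 18 mm to the -y side of this point, 4 mm above it.
- tray_long_lane2 (a point): inner corner of lane 2 (at the -y side) of the long tray, on the plate's surface (3 mm above the cart), where the face of the end stop meets the face of the fence; +x points into the stop, +y into the fence. The lane is free for 47 mm towards -y. A fork that is home has its origin 68 mm behind (-x) and 18 mm to the -y side of this point, 4 mm above it.
- tray_short: fixed white tray for the short forks, a plate 100 x 161 mm and 3 mm thick; an end stop 15 mm high and 6 mm thick along its +x edge, and three lanes, 52 mm apart, each with a fence 15 mm high, 5 mm thick and 45 mm long, running back from the stop on the lane's +y side. Origin at the centre of its underside; its axes are those of its lane points.
- tray_short_lane0 (a point): inner corner of lane 0 (at the +y side) of the short tray, on the plate's surface (3 mm above the cart), where the face of the end stop meets the face of the fence; +x points into the stop, +y into the fence. The lane is free for 47 mm towards -y. A fork that is home has its origin 68 mm behind (-x) and 18 mm to the -y side of this point, 4 mm above it.
- tray_short_lane1 (a point): inner corner of lane 1 (in the middle) of the short tray, on the plate's surface (3 mm above the cart), where the face of the end stop meets the face of the fence; +x points into the stop, +y into the fence. The lane is free for 47 mm towards -y. A fork that is home has its origin 68 mm behind (-x) and 18 mm to the -y side of this point, 4 mm above it.
- tray_short_lane2 (a point): inner corner of lane 2 (at the -y side) of the short tray, on the plate's surface (3 mm above the cart), where the face of the end stop meets the face of the fence; +x points into the stop, +y into the fence. The lane is free for 47 mm towards -y. A fork that is home has its origin 68 mm behind (-x) and 18 mm to the -y side of this point, 4 mm above it.
- stopper: teal silicone stopper, a round plug 28 mm high, 26 mm wide at the foot and 32 mm at the top. Origin at its centre. At the start it stands on one of the trays.
- dish: open square steel dish, loose, 90 x 90 mm, 22 high, walls and floor 3 mm. Origin at the centre of its underside.
- switch_box: fixed white switch box of the ultraviolet cabinet, 90 (x) x 60 (y) x 30 mm, with the black rocker on its top. Origin at the centre of its underside; +x points to the rocker's far half, the one to press.
- rocker_far (a point): point fixed to the box, 20 mm from the rocker's axis towards its far end, 48 mm above the cart: the middle of the far half of the rocker's top; that surface stands about 5 mm above this point when off, about 5 mm below it when on.
- rocker (a joint): black rocker, 56 x 28 mm, hinged at its middle across the box; 0 = off (far half raised), 0.5 = fully on (far half down); stays where it is left, about 3 N at the far half moves it.
- jar: bystander: white lidded jar, 52 mm wide, 45 high. Origin at the centre of its underside.
- cup: bystander: white cup, 68 mm wide, 75 high. Origin at the centre of its underside.
- bottle: bystander: clear bottle, 60 mm wide, 150 high. Origin at the centre of its underside.
- tin: bystander: flat metal tin, 55 x 75 x 22 mm. Origin at the centre of its underside.
- pot_lid: bystander: grey plastic lid, 48 mm wide, 12 high. Origin at the centre of its underside.
Not all that is in view belongs to the job. Leave any blue or brown look-alike of the fork_long2 alone.

How it is judged:
By the outcome, as a careful person would: the job done as asked, in the order asked, and still so for the second after the job is handed in, with the robot touching nothing.
Of fork_long1, fork_long2, fork_long3, fork_short1, fork_short2, fork_short3 only 4 to 6 are there at a start; the rules pass over those that are not, and their reading is None.
At some moment in a run one of fork_long1, fork_long2, fork_long3, fork_short1, fork_short2, fork_short3 may be knocked a few centimetres aside while the robot is not near it.
Once in a run the grip may slacken for a moment while it holds something.
It also fails if it takes over 210 s, if anything falls off the work surface, if the arm or the gripper's body presses on something with over 40 N, if the wrist force passes 120 N, or if a joint passes its speed limit or range.

### The arm

A 6-joint arm with a two-finger parallel gripper is mounted at the origin on the work surface. World frame = base frame: x ahead of the robot, y to its left, z up, the work surface at z = 0. Lengths are in m, angles in rad, forces in N, time in s.
With the tool pointing down it reaches from about 0.275 to 0.75 m from the base axis. Payload 10.2 kg.
Tool frame: the origin (TCP) lies at the very end of the fingers, on their centre line; the grasp point (between the pads) lies arm.grip_depth behind it (arm.grip_depth is the distance from the TCP to the grasp point, in m); z points along the fingers, y is the direction in which the jaws open and shut (so a half turn about z gives the same grasp; the last joint's range is limited). The gripper opens to 85 mm and grips with 20 to 120 N. Pads are 22 mm wide; open, the fingers measure 114 mm over their backs; the gripper's body (76 mm by 85 mm) begins 54 mm behind the grasp point. The pads swing forward as they close: fully open they stand 13 mm farther back than shut.
Start: joints at [0.897, 0.313, 1.498, -0, 1.331, -0.223], TCP at [0.229, 0.473, 0.21] pointing down, gripper open.
Joint ranges: [-2.94, 2.94], [-0.97, 2.17], [0.19, 2.56], [-1.23, 4.37], [0.02, 3.11], [-2.88, 2.88]. Speed limits (rad/s): [2.39, 2.39, 3.01, 3.14, 3.14, 3.14].

### API

Orientations are given as a unit quaternion [w, x, y, z].
In Python, from cell import arm gives the robot as it stands.
- The arm moves only by the tool carry_out, never from a script. Its argument "moves" is a list of rows, each an object with "rot": the turn, a rotation vector about the world's x, y, z in degrees, a list of three; "xyz": the shift along the world's x, y, z in mm, a list of three; "fingers": the closure, from 0 (fully open) to 1 (shut). In form: [{"rot": [rx, ry, rz], "xyz": [dx, dy, dz], "fingers": fingers}, ...]. A call has 1 to 20 rows; each row is the pose to reach, as a shift and turn from the pose commanded when the call began; what a row does not reach only later rows make up. A row lasts 1/10 s, in which the tool goes at most 50 mm and 8.59 degrees, less where a joint would pass 70% of its speed; a pose out of reach is approached as far as the arm can. A call with a gripper value outside its range is refused whole. The fingers move at their own pace and stop on an object; "newtons" is the grip in N (left out, the last holds). Time passes only in rows, so rows that repeat a pose let the fingers close. It gives the time, the measured TCP pose, the force and the opening at its end, in the units of the state.
- arm.state(): the state, without advancing time (a new reading comes with each control period).
- arm.get_image(name): name is "scene" or "top" or "wrist"; returns a dict with "image" (384x512x3 uint8, red, green, blue), "fx", "fy", "cx", "cy" (pixels), "R" (3x3) and "t" (3): a world point X has camera coordinates R X + t; the wrist camera has in their place "tool_from_camera" (4x4, takes a point from camera to tool coordinates, whose origin is the TCP and whose axes are the flange's). Camera axes: x right, y down, z forward; pixel columns grow to the right and rows downward; lengths in m; the calibration is good to about 2 mm. A picture is of the moment at which its call begins: read the wrist's pose just before it. There is no depth.
- arm.sign_off(): hands the job in, once; it reports no verdict.
The state is a dict: "t": time; "qpos": joint angles; "qvel": joint speeds; "joint_torque": joint torques, N m; "ee_pos": TCP position; "tcp_rot": TCP orientation; "force": force on the tool from outside, world axes, zero at the start; "ft_torque": the same for the moment, N m; "width": finger opening in m.
Only numpy, scipy, OpenCV 4.12 (cv2) and the standard library are available. Lean on these libraries where they do the work, as an engineer would, in place of code of your own. Each camera call takes 0.05 s, during which the arm holds its last target.

## Working session

There is one attempt and no reset: what is moved stays moved. The work goes in short steps, Python scripts to look and compute and a tool call to move; the robot and the scene stay as the last step left them, time stands still between calls to the robot, and variables do not carry over. Pictures are saved under pics/ and viewed, and the job is handed in when it is done.

Besides the shell and the picture viewer there is one more tool, called after "Request:" in YAML: its name, and indented under it one key for each argument. carry_out: Moves the arm, as the interface text tells. Its arguments: {"type":"object","properties":{"moves":{"type":"array"},"newtons":{"type":"number"}},"required":["moves"]}

```bash
ls; mkdir -p pics
python3 - <<'E'
from cell import arm
import cv2
s=arm.state(); print(s); print(arm.grip_depth)
for n in("top","scene","wrist"):
    d=arm.get_image(n); cv2.imwrite(f"pics/{n}0.png",cv2.cvtColor(d["image"],cv2.COLOR_RGB2BGR)); print(n,{k:v for k,v in d.items() if k!="image"})
E
```

```text
pics
{'t': 0.0, 'qpos': array([ 8.96585506e-01,  3.13462597e-01,  1.49842505e+00, -3.60495293e-05,
        1.33095706e+00, -2.23412137e-01]), 'qvel': array([ 7.21488444e-04,  8.96423559e-04,  2.07205975e-04, -4.67042539e-04,
       -3.57435717e-04, -4.81598799e-05]), 'joint_torque': array([ 6.50202346e-04, -4.12268043e+01, -2.59746981e+01, -7.67339839e-05,
        4.12889887e-03, -8.90307007e-06]), 'ee_pos': array([0.22858718, 0.47232347, 0.20903316]), 'tcp_rot': array([-2.55858286e-04,  2.23491393e-01,  9.74705702e-01, -5.71624673e-04]), 'force': array([-0.45927852,  0.83567535,  0.52249208]), 'ft_torque': array([ 0.01017493, -0.02388138, -0.0031258 ]), 'width': 0.08523383683267244}
0.0187
top {'fx': 394.09013954328344, 'fy': 394.09013954328344, 'cx': 253.01486746611073, 'cy': 188.24924451343236, 'R': array([[-0.10500273, -0.9944695 , -0.00220091],
       [-0.96882654,  0.10279404, -0.22540745],
       [ 0.22438708, -0.0215361 , -0.9742621 ]]), 't': array([0.09213651, 0.55208387, 1.0412025 ])}
scene {'fx': 485.74494699554333, 'fy': 485.74494699554333, 'cx': 259.2328555720348, 'cy': 194.28763253097358, 'R': array([[ 0.33804069,  0.94110909,  0.00649459],
       [ 0.52836475, -0.1840657 , -0.82882477],
       [-0.77881909,  0.28360801, -0.55947057]]), 't': array([-0.23053161, -0.21746362,  2.1855082 ])}
wrist {'fx': 304.5208151010174, 'fy': 304.5208151010174, 'cx': 260.2212241902543, 'cy': 190.90632071171146, 'tool_from_camera': array([[-4.73095281e-05, -9.53102002e-01, -3.02649255e-01,
         7.76206594e-02],
       [ 9.99999895e-01, -1.83001132e-04,  4.19988553e-04,
        -2.43241400e-04],
       [-4.55677087e-04, -3.02649203e-01,  9.53101911e-01,
        -1.64646938e-01],
       [ 0.00000000e+00,  0.00000000e+00,  0.00000000e+00,
         1.00000000e+00]])}
```

View pics/top0.png

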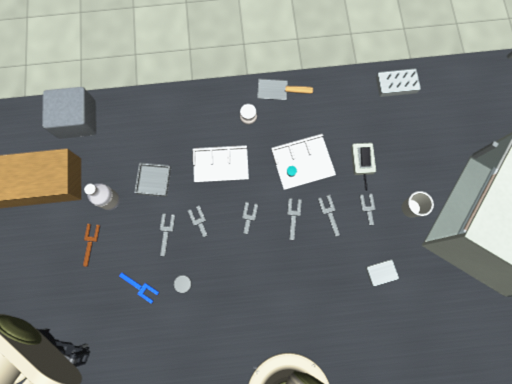

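View pics/scene0.png

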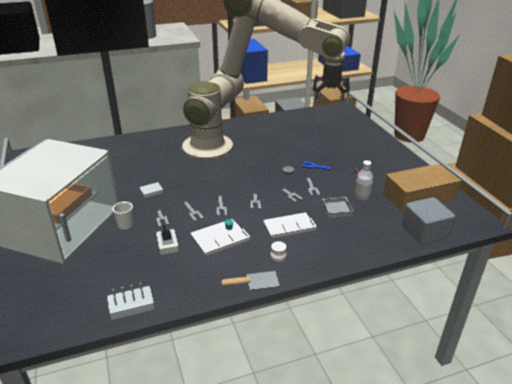

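View pics/wrist0.png

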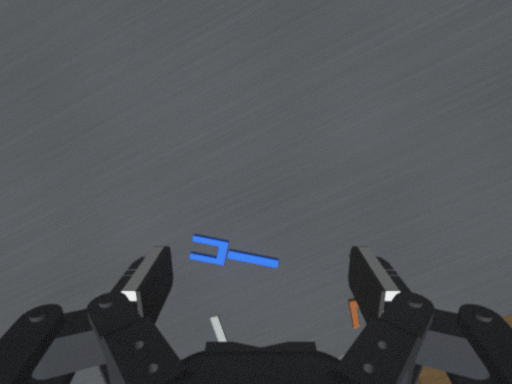

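```bash
cat > h.py <<'E'
import numpy as np, cv2
from scipy.spatial.transform import Rotation as Ro
from cell import arm
def grab(name,fn=None):
    s=arm.state(); d=arm.get_image(name); im=cv2.cvtColor(d["image"],cv2.COLOR_RGB2BGR)
    K=np.array([[d["fx"],0,d["cx"]],[0,d["fy"],d["cy"]],[0,0,1]])
    if name=="wrist":
        q=s["tcp_rot"]; R=Ro.from_quat([q[1],q[2],q[3],q[0]]).as_matrix()
        T=np.eye(4);T[:3,:3]=R;T[:3,3]=s["ee_pos"]; M=T@d["tool_from_camera"]
        C=M[:3,3];Rw=M[:3,:3]
    else:
        Rw=d["R"].T;C=-Rw@d["t"]
    if fn: cv2.imwrite(f"pics/{fn}.png",im)
    np.savez(f"pics/{fn or 'last'}.npz",im=im,K=K,Rw=Rw,C=C)
    return im,K,Rw,C
def load(fn):
    z=np.load(f"pics/{fn}.npz"); return z["im"],z["K"],z["Rw"],z["C"]
def cast(cam,uv,z):
    _,K,Rw,C=cam; uv=np.atleast_2d(uv).astype(float)
    r=(Rw@np.linalg.inv(K)@np.c_[uv,np.ones(len(uv))].T).T
    return C+r*((z-C[2])/r[:,2])[:,None]
def proj(cam,X):
    _,K,Rw,C=cam; p=(K@Rw.T@(np.atleast_2d(X)-C).T).T; return p[:,:2]/p[:,2:]
E
python3 - <<'E'
from h import *
c=grab("top","top1"); im=c[0]
cr=im[90:290,80:440]; cv2.imwrite("pics/crop1.png",cv2.resize(cr[:,:200],None,fx=4,fy=3.0*4/3*0.75,interpolation=cv2.INTER_CUBIC))
cv2.imwrite("pics/crop2.png",cv2.resize(cr[:,180:],None,fx=4,fy=3,interpolation=cv2.INTER_CUBIC))
hsv=cv2.cvtColor(im,cv2.COLOR_BGR2HSV)
m=((hsv[...,2]>105)&(hsv[...,1]<60)).astype(np.uint8); m[:90]=0; m[300:]=0
n,l,st,ce=cv2.connectedComponentsWithStats(m)
for i in range(1,n):
    if st[i,4]<40: continue
    ct,_=cv2.findContours((l==i).astype(np.uint8),0,2)
    r=cv2.minAreaRect(ct[0]); b=cast(c,cv2.boxPoints(r),0.008)[:,:2]
    print(st[i],np.round(cast(c,ce[i],0.008)[0,:2],3),"sides",np.round([np.linalg.norm(b[0]-b[1]),np.linalg.norm(b[1]-b[2])],3),np.round(b,3).tolist())
E
```

```text
[   0   90   85   39 1869] [0.898 0.614] sides [0.263 0.127] [[0.969, 0.787], [0.941, 0.525], [0.814, 0.526], [0.841, 0.782]]
[257  90  30  10 281] [ 0.864 -0.057] sides [0.091 0.03 ] [[0.884, -0.013], [0.874, -0.103], [0.844, -0.1], [0.853, -0.01]]
[381  90  39   7 171] [ 0.831 -0.446] sides [0.119 0.02 ] [[0.843, -0.398], [0.83, -0.516], [0.81, -0.512], [0.822, -0.395]]
[239 103  18  21 306] [0.809 0.023] sides [0.053 0.066] [[0.846, 0.047], [0.84, -0.005], [0.774, 0.002], [0.78, 0.053]]
[ 271  133   65   57 2386] [ 0.639 -0.126] sides [0.171 0.14 ] [[0.693, -0.032], [0.725, -0.201], [0.586, -0.217], [0.556, -0.053]]
[ 424  138   88  158 7912] [ 0.4   -0.605] sides [0.263 0.465] [[0.672, -0.5], [0.644, -0.762], [0.194, -0.646], [0.22, -0.407]]
[352 142  25  33 502] [ 0.627 -0.306] sides [0.065 0.101] [[0.679, -0.278], [0.681, -0.343], [0.58, -0.338], [0.579, -0.274]]
[ 192  145   58   38 1969] [0.658 0.122] sides [0.169 0.11 ] [[0.717, 0.205], [0.709, 0.036], [0.599, 0.041], [0.608, 0.207]]
[134 162  36  34 959] [0.632 0.327] sides [0.098 0.096] [[0.597, 0.383], [0.693, 0.366], [0.
[... 553 characters left out ...]
7 -0.075] sides [0.12 0.04] [[0.415, -0.042], [0.532, -0.067], [0.525, -0.106], [0.407, -0.08]]
[242 201  16  33 257] [0.49  0.054] sides [0.093 0.04 ] [[0.447, 0.087], [0.537, 0.06], [0.525, 0.022], [0.436, 0.05]]
[187 205  21  32 255] [0.495 0.2  ] sides [0.04  0.093] [[0.528, 0.232], [0.54, 0.193], [0.452, 0.165], [0.441, 0.203]]
[159 213  16  44 323] [0.471 0.296] sides [0.123 0.04 ] [[0.408, 0.329], [0.529, 0.305], [0.519, 0.266], [0.398, 0.291]]
[367 259  32  28 610] [ 0.292 -0.304] sides [0.08  0.061] [[0.313, -0.26], [0.33, -0.338], [0.27, -0.347], [0.254, -0.269]]
[173 275  18  18 262] [0.321 0.258] sides [0.048 0.046] [[0.347, 0.282], [0.342, 0.234], [0.296, 0.237], [0.301, 0.284]]
```

View pics/crop1.png

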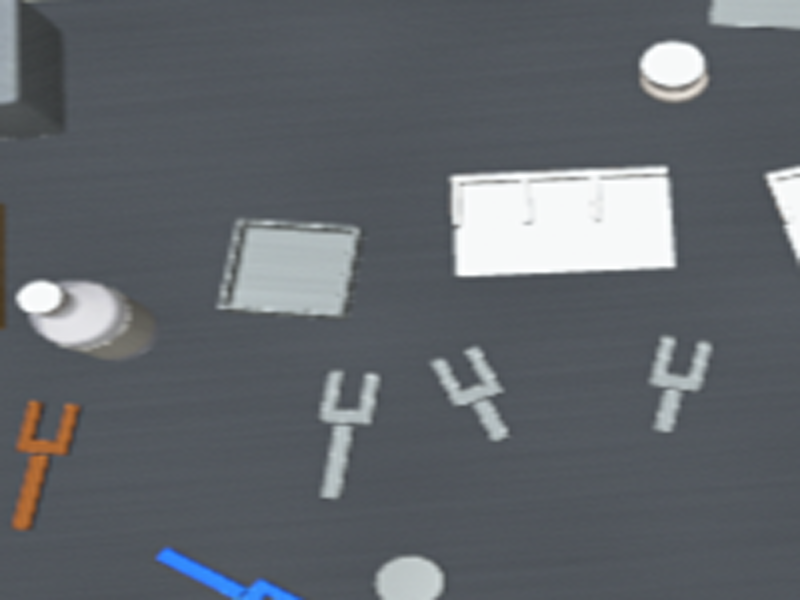

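View pics/crop2.png

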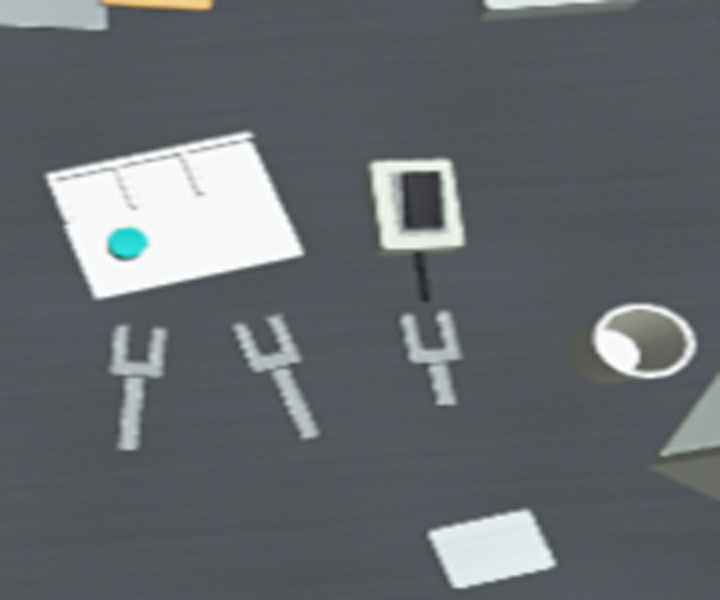

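Request:
carry_out:
  moves:
    - {"rot":[0,0,26],"xyz":[340,-520,60],"fingers":0.5}
    - {"rot":[0,0,26],"xyz":[340,-520,60],"fingers":0.5}
    - {"rot":[0,0,26],"xyz":[340,-520,60],"fingers":0.5}
    - {"rot":[0,0,26],"xyz":[340,-520,60],"fingers":0.5}
    - {"rot":[0,0,26],"xyz":[340,-520,60],"fingers":0.5}
    - {"rot":[0,0,26],"xyz":[340,-520,60],"fingers":0.5}
    - {"rot":[0,0,26],"xyz":[340,-520,60],"fingers":0.5}
    - {"rot":[0,0,26],"xyz":[340,-520,60],"fingers":0.5}
    - {"rot":[0,0,26],"xyz":[340,-520,60],"fingers":0.5}
    - {"rot":[0,0,26],"xyz":[340,-520,60],"fingers":0.5}
    - {"rot":[0,0,26],"xyz":[340,-520,60],"fingers":0.5}
    - {"rot":[0,0,26],"xyz":[340,-520,60],"fingers":0.5}
    - {"rot":[0,0,26],"xyz":[340,-520,60],"fingers":0.5}
    - {"rot":[0,0,26],"xyz":[340,-520,60],"fingers":0.5}
    - {"rot":[0,0,26],"xyz":[340,-520,60],"fingers":0.5}
    - {"rot":[0,0,26],"xyz":[340,-520,60],"fingers":0.5}

```text
t: 1.8
ee_pos: [0.5683, -0.0466, 0.2696]
tcp_rot: [-0.0, -0.002, 1.0, 0.0]
force: [0.2, 0.5, 0.9]
width: 0.0429
```

Run:
```python
from h import *
s=arm.state(); print(s["t"],s["ee_pos"],s["tcp_rot"],s["width"],s["force"])
c=grab("wrist","w1"); cv2.imwrite("pics/w1b.png",cv2.resize(c[0],None,fx=1.5,fy=1.5))
```

```text
1.8 [ 0.56833757 -0.04656635  0.26955439] [-1.74596575e-04 -1.92392744e-03  9.99998124e-01  1.44919272e-04] 0.0429454376977239 [0.24297737 0.47538648 0.89678336]
```

View pics/w1b.png

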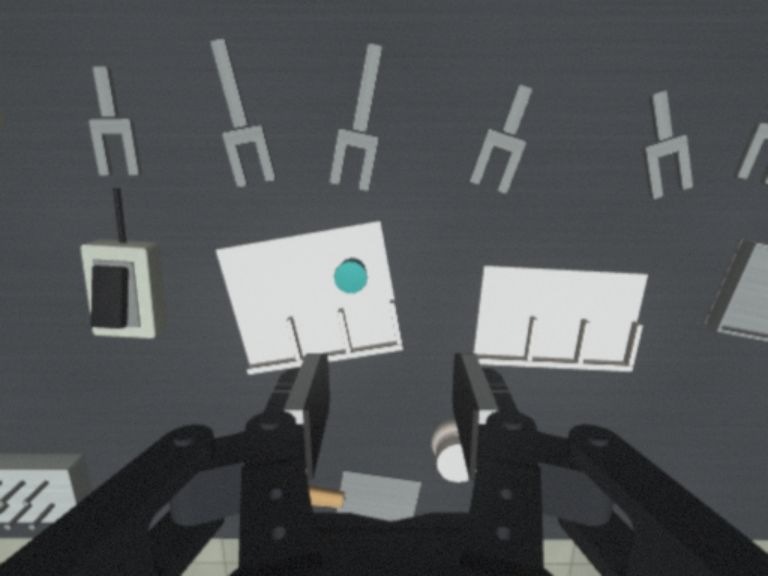

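```bash
cat >> h.py <<'E'
def comps(cam,zmin=105,smax=60,amin=80,roi=None):
    im=cam[0]; hsv=cv2.cvtColor(im,cv2.COLOR_BGR2HSV)
    m=((hsv[...,2]>zmin)&(hsv[...,1]<smax)).astype(np.uint8)
    if roi is not None:
        mm=np.zeros_like(m); x0,y0,x1,y1=roi; mm[y0:y1,x0:x1]=1; m*=mm
    n,l,st,ce=cv2.connectedComponentsWithStats(m)
    out=[]
    for i in range(1,n):
        if st[i,4]<amin: continue
        ct,_=cv2.findContours((l==i).astype(np.uint8),cv2.RETR_EXTERNAL,cv2.CHAIN_APPROX_NONE)
        out.append((st[i],max(ct,key=len)[:,0,:],np.argwhere(l==i)[:,::-1]))
    return out
def forks(cam,zmin=105,roi=None,zt=0.008,tol=0.015):
    res=[]
    for st,ct,px in comps(cam,zmin,60,80,roi):
        P=cast(cam,ct,zt)[:,:2]
        r=cv2.minAreaRect((P*1000).astype(np.float32)); b=cv2.boxPoints(r)/1000
        e=[b[1]-b[0],b[2]-b[1]]; L=[np.linalg.norm(v) for v in e]; k=int(np.argmax(L))
        if not(0.028<min(L)<0.05 and 0.08<max(L)<0.135): continue
        a=e[k]/L[k]; c=b.mean(0); A=cast(cam,px,zt)[:,:2]
        # head end has more pixels
        if ((A-c)@a).mean()<0: a=-a
        nrm=np.array([-a[1],a[0]])
        kind="long" if max(L)>0.107 else "short"
        # stem axis: mean of stem pixels (tail part), head axis: rect centre
        u=(A-c)@a; w=(A-c)@nrm; half=max(L)/2
        q=u<-half+(0.055 if kind=="long" else 0.03)
        q&=u>-half+0.005
        o=c+a*(half-0.068)
        res.append(dict(kind=kind,o=o,yaw=np.degrees(np.arctan2(a[1],a[0])),L=max(L),W=min(L),stemoff=w[q].mean()))
    return res
E
python3 - <<'E'
from h import *
c=load("w1")
for z in(100,115): 
  for f in forks(c,z): print(z,f["kind"],np.round(f["o"],4),np.round([f["yaw"],f["L"]*1e3,f["W"]*1e3,f["stemoff"]*1e3],1))
c0=load("top1")
for f in forks(c0): print("top",f["kind"],np.round(f["o"],4),np.round([f["yaw"],f["L"]*1e3,f["W"]*1e3],1))
hsv=cv2.cvtColor(c[0],cv2.COLOR_BGR2HSV)
m=((hsv[...,1]>100)&(abs(hsv[...,0].astype(int)-88)<12)).astype(np.uint8)
n,l,st,ce=cv2.connectedComponentsWithStats(m)
for i in range(1,n):
    if st[i,4]>50:
        ct,_=cv2.findContours((l==i).astype(np.uint8),0,1);(u,v),r=cv2.minEnclosingCircle(ct[0])
        print(st[i],ce[i],(u,v),r,cast(c,[u,v],0.031),cast(c,ce[i],0.031))
for st,ct,px in comps(c,150): 
    if st[4]>1500: 
        ap=cv2.approxPolyDP(ct.astype(np.int32),4,True)[:,0]; print(st,[(p.tolist(),np.round(cast(c,p,.003)[0,:2],4).tolist()) for p in ap])
E
```

```text
100 long [ 0.4611 -0.1828] [ 10.9 120.6  36.7  -0. ]
100 long [ 0.4639 -0.0715] [-12.1 120.6  36.8   0. ]
100 short [0.4657 0.0627] [-17.5  90.2  37.   -0.1]
100 short [0.4702 0.1917] [18.1 90.6 36.8  0.1]
100 short [0.6223 0.2964] [ 14.2 106.5  48.5  14.9]
100 short [0.7942 0.0117] [13.9 82.  33.1  1. ]
115 short [0.47   0.1916] [18.4 90.  35.7  0.1]
115 short [0.6221 0.2971] [ 14.2 106.5  47.   14.4]
top short [ 0.4529 -0.2954] [ 0.2 91.5 39.5]
top long [ 0.4608 -0.1833] [ 10.1 122.3  40.1]
top long [ 0.462  -0.0723] [-11.8 120.2  39.4]
top short [0.4657 0.0609] [-16.9  93.5  39.5]
top short [0.4699 0.1914] [18.2 92.8 40.2]
top long [0.4566 0.2988] [-11.1 122.8  39.8]
[223 174  21  21 347] [233.30835735 184.15850144] (233.3000030517578, 184.10000610351562) 10.512001037597656 [[ 0.60892936 -0.08352656  0.031     ]] [[ 0.60901339 -0.08351696  0.031     ]]
[ 144  148  125  102 8488] [([253, 148], [0.5635, -0.0568]), ([144, 167], [0.5918, -0.2149]), ([166, 241], [0.7104, -0.1937]), ([197, 239], [0.7068, -0.1449]), ([166, 249], [0.7245, -0.1949]), ([200, 243], [0.7137, -0.1406]), ([193, 210], [0.6583, -0.1481]), ([202, 236], [0.7016, -0.1368]), ([229, 232], [0.6946, -0.0945]), ([219, 237], [0.7032, -0.1104]), ([224, 240], [0.7084, -0.1027]), ([268, 232], [0.6944, -0.034])]
[ 316  177  116   71 6582] [([323, 177], [0.6058, 0.0455]), ([316, 234], [0.6975, 0.0407]), ([348, 237], [0.7025, 0.091]), ([352, 212], [0.6606, 0.0932]), ([357, 212], [0.6606, 0.1008]), ([350, 240], [0.7076, 0.0946]), ([320, 242], [0.7113, 0.0478]), ([421, 246], [0.7177, 0.2075]), ([427, 217], [0.6684, 0.2086]), ([418, 244], [0.7142, 0.2022]), ([388, 240], [0.7074, 0.1541]), ([415, 239], [0.7055, 0.1961]), ([431, 183], [0.6144, 0.2053])]
```

Request:
carry_out:
  moves:
    - {"rot":[0,0,0],"xyz":[40,-37,-100],"fingers":0.3}
    - {"rot":[0,0,0],"xyz":[40,-37,-150],"fingers":0.3}
    - {"rot":[0,0,0],"xyz":[40,-37,-150],"fingers":0.3}
    - {"rot":[0,0,0],"xyz":[40,-37,-190],"fingers":0.3}
    - {"rot":[0,0,0],"xyz":[40,-37,-225],"fingers":0.3}
    - {"rot":[0,0,0],"xyz":[40,-37,-250],"fingers":0.3}
    - {"rot":[0,0,0],"xyz":[40,-37,-260],"fingers":0.3}
    - {"rot":[0,0,0],"xyz":[40,-37,-260],"fingers":0.3}
    - {"rot":[0,0,0],"xyz":[40,-37,-260],"fingers":0.8}
    - {"rot":[0,0,0],"xyz":[40,-37,-260],"fingers":0.8}
    - {"rot":[0,0,0],"xyz":[40,-37,-260],"fingers":0.8}
    - {"rot":[0,0,0],"xyz":[40,-37,-260],"fingers":0.8}
  newtons: 30

```text
t: 3.05
ee_pos: [0.609, -0.0845, 0.0103]
tcp_rot: [0.001, -0.002, 1.0, -0.0]
force: [0.1, 0.3, 0.4]
width: 0.0169
```

Run:
```python
from h import *
c=load("w1"); im=c[0]
def edge(p,q,z=.003):
    # subpixel step along normal between p and q
    g=cv2.GaussianBlur(cv2.cvtColor(im,cv2.COLOR_BGR2GRAY).astype(np.float32),(0,0),0.7)
    p=np.array(p,float);q=np.array(q,float);d=(q-p)/np.linalg.norm(q-p);n=np.array([-d[1],d[0]])
    pts=[]
    for s in np.linspace(.08,.92,40):
        b=p+(q-p)*s; t=np.linspace(-4,4,81); L=b+t[:,None]*n
        v=cv2.remap(g,L[:,0].astype(np.float32)[None],L[:,1].astype(np.float32)[None],1)[0]
        k=np.argmax(abs(np.gradient(v))); pts.append(b+t[k]*n)
    W=cast(c,pts,z)[:,:2].astype(np.float32); vx,vy,x0,y0=cv2.fitLine(W,cv2.DIST_HUBER,0,1e-4,1e-4).ravel()
    r=(W-[x0,y0])@[-vy,vx]; return np.array([vx,vy]),np.array([x0,y0]),r.std()
def isect(a,b):
    t=np.linalg.solve(np.c_[a[0],-b[0]],b[1]-a[1]); return a[1]+t[0]*a[0]
for nm,F,Lf,Rt,hx in(("long",[(144,167),(253,148)],[(144,167),(164,236)],[(253,148),(262,190)],.065),("short",[(323,177),(431,183)],[(323,177),(316,230)],[(431,183),(427.5,212)],.05)):
    f=edge(*F);l=edge(*Lf);r=edge(*Rt)
    a,b=isect(f,l),isect(f,r); 
    for e in(f,l,r): print(nm,"angle",np.degrees(np.arctan2(e[0][1],e[0][0])),"res mm",e[2]*1e3)
    print(a,b,np.linalg.norm(a-b)); yv=(b-a)/np.linalg.norm(b-a); xv=np.array([yv[1],-yv[0]])
    o=(a+b)/2+hx*xv; yaw=np.degrees(np.arctan2(xv[1],xv[0])); print("origin",o,"yaw",yaw)
```

```text
long angle -79.790565 res mm 0.41789782
long angle 10.101147 res mm 0.52448636
long angle 10.200033 res mm 0.368804
[ 0.5902579  -0.21575561] [ 0.56170267 -0.05720212] 0.16110434
origin [ 0.6399511  -0.12495784] yaw 10.209429
short angle 87.19375 res mm 0.41503805
short angle -2.9644017 res mm 0.43283653
short angle -3.078707 res mm 0.32255057
[0.6052926  0.04466891] [0.61321074 0.20620501] 0.16173005
origin [0.6591917  0.12298902] yaw -2.8062582
```

Run:
```python
from h import *
c=grab("wrist","w2");
```

```text
(no output)
```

View pics/w2.png

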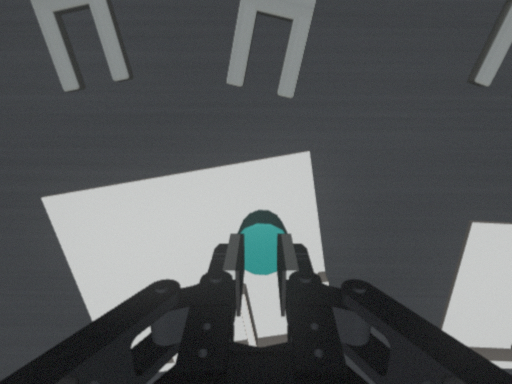

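Run:
```python
from h import *
c=load("w2"); s=arm.state(); print(s["ee_pos"],s["width"])
hsv=cv2.cvtColor(c[0],cv2.COLOR_BGR2HSV)
m=((hsv[...,1]>100)&(hsv[...,2]>80)&(abs(hsv[...,0].astype(int)-88)<12)).astype(np.uint8)
ys,xs=np.where(m); print(xs.min(),xs.max(),ys.min(),ys.max())
for p in[(xs.min(),ys.mean()),(xs.max(),ys.mean()),(xs.mean(),ys.min()),(xs.mean(),ys.max())]: print(cast(c,p,.031))
print(proj(c,s["ee_pos"]),proj(c,s["ee_pos"]+[0,0,.0187]))
```

```text
[ 0.60895075 -0.08451525  0.01014338] 0.017099646786870783
240 284 223 274
[[ 0.60838534 -0.09520974  0.031     ]]
[[ 0.60831019 -0.07201591  0.031     ]]
[[ 0.59433772 -0.08435877  0.031     ]]
[[ 0.62442345 -0.08425512  0.031     ]]
[[260.29315689 231.47491973]] [[260.28483961 246.54208076]]
```

Request:
carry_out:
  moves:
    - {"rot":[0,0,0],"xyz":[0,0,20],"fingers":0.8}
    - {"rot":[0,0,0],"xyz":[0,0,60],"fingers":0.8}
    - {"rot":[0,0,0],"xyz":[0,0,60],"fingers":0.8}

```text
t: 3.4
ee_pos: [0.6113, -0.0853, 0.0749]
tcp_rot: [0.004, -0.002, 1.0, -0.001]
force: [0.4, -0.2, -0.1]
width: 0.017
```

Run:
```python
from h import *
c=grab("wrist","w3"); print(arm.state()["width"])
```

```text
0.017551571161064844
```

View pics/w3.png

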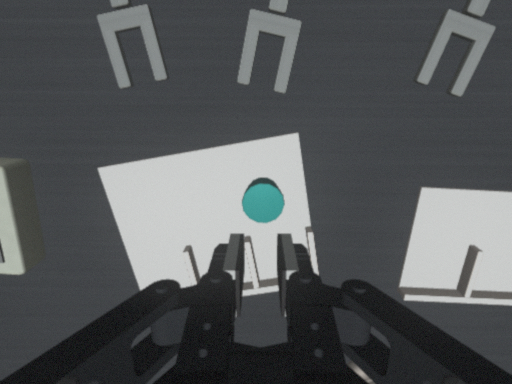

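Run:
```python
from h import *
for n in("w1","w2","w3"):
    c=load(n)
    hsv=cv2.cvtColor(c[0],cv2.COLOR_BGR2HSV)
    m=((hsv[...,1]>100)&(hsv[...,2]>80)&(abs(hsv[...,0].astype(int)-88)<12)).astype(np.uint8)
    ys,xs=np.where(m); print(n,xs.min(),xs.max(),ys.min(),ys.max())
    print(cast(c,[(xs.min()+xs.max())/2,(ys.min()+ys.max())/2],.031),cast(c,[(xs.min(),ys.mean()),(xs.max()+1,ys.mean())],.031)[:,1],c[3])
c=load("w2"); cv2.imwrite("pics/w2c.png",cv2.resize(c[0][190:330,190:340],None,fx=4,fy=4))
```

```text
w1 223 243 174 194
[[ 0.60878721 -0.08393703  0.031     ]] [-0.09773645 -0.06876856] [ 0.49071731 -0.04691958  0.43422859]
w2 240 284 223 274
[[ 0.608951   -0.08360952  0.031     ]] [-0.09520974 -0.07148882] [ 0.53118497 -0.08471435  0.17488454]
w3 243 283 183 221
[[ 0.60872173 -0.08341449  0.031     ]] [-0.09795451 -0.06815278] [ 0.53225166 -0.08503614  0.23885293]
```

View pics/w2c.png

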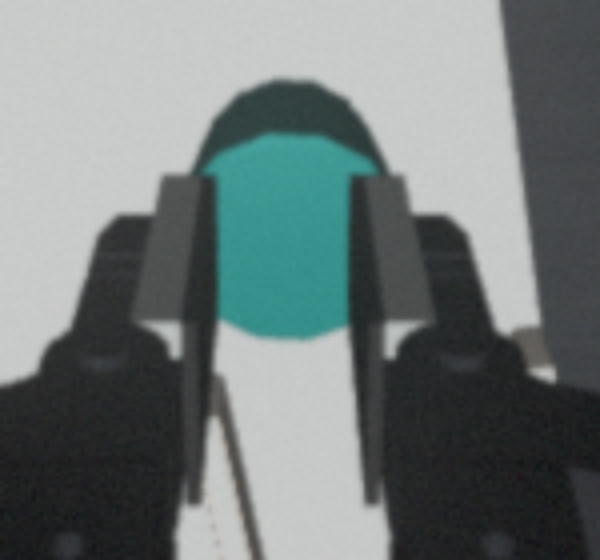

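Request:
carry_out:
  moves:
    - {"rot":[0,0,0],"xyz":[0,0,0],"fingers":0.4}
    - {"rot":[0,0,0],"xyz":[0,1,0],"fingers":0.4}
    - {"rot":[0,0,0],"xyz":[0,1,0],"fingers":0.4}
    - {"rot":[0,0,0],"xyz":[0,1,-40],"fingers":0.4}
    - {"rot":[0,0,0],"xyz":[0,1,-62],"fingers":0.4}
    - {"rot":[0,0,0],"xyz":[0,1,-62],"fingers":0.4}
    - {"rot":[0,0,0],"xyz":[0,1,-62],"fingers":0.4}

```text
t: 4.15
ee_pos: [0.6089, -0.0835, 0.0079]
tcp_rot: [-0.0, -0.002, 1.0, 0.0]
force: [1.2, 0.7, 0.1]
width: 0.0514
```

Request:
carry_out:
  moves:
    - {"rot":[0,0,0],"xyz":[0,0,0],"fingers":0.7}
    - {"rot":[0,0,0],"xyz":[0,0,0],"fingers":0.7}
  newtons: 40

```text
t: 4.35
ee_pos: [0.6095, -0.0837, 0.0091]
tcp_rot: [0.001, -0.002, 1.0, -0.0]
force: [-0.2, 0.1, 5.4]
width: 0.0263
```

Request:
carry_out:
  moves:
    - {"rot":[0,0,0],"xyz":[0,0,0],"fingers":1.0}
    - {"rot":[0,0,0],"xyz":[0,0,0],"fingers":1.0}
    - {"rot":[0,0,0],"xyz":[0,0,0],"fingers":1.0}
  newtons: 40

```text
t: 4.65
ee_pos: [0.61, -0.0842, 0.0097]
tcp_rot: [0.002, -0.002, 1.0, -0.001]
force: [-0.8, -2.2, 7.4]
width: -0.0004
```

Run:
```python
from h import *
c=grab("wrist","w4"); s=arm.state(); print(s["width"],s["ee_pos"],s["force"])
cv2.imwrite("pics/w4c.png",cv2.resize(c[0][150:350,160:360],None,fx=3,fy=3))
```

```text
-1.280192851996814e-05 [ 0.61002964 -0.08428456  0.00969118] [ 0.46617257 -2.21649159  6.85173081]
```

View pics/w4c.png

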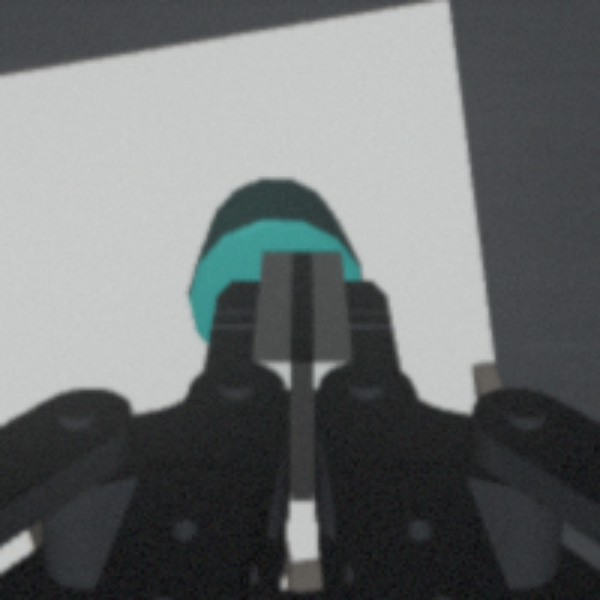

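Run:
```python
from h import *
c=load("w4"); s=arm.state(); e=s["ee_pos"]
for dx in(-.011,0,.011):
  for h in(0,.01,.0187,.03,.04): print(dx,h,np.round(proj(c,e+[dx,0.0,h]),0), end=' ')
  print()
hsv=cv2.cvtColor(c[0],cv2.COLOR_BGR2HSV)
m=((hsv[...,1]>100)&(hsv[...,2]>80)&(abs(hsv[...,0].astype(int)-88)<12))
ys,xs=np.where(m); print(xs.min(),ys.min(),ys.max()); print(cast(c,[(xs.min(),245),(250,ys.min())],.031))
cv2.imwrite("pics/w4d.png",cv2.resize(c[0][170:290,200:320],None,fx=5,fy=5))
grab("scene","s4")
im=load("s4")[0]; cv2.imwrite("pics/s4c.png",cv2.resize(im[130:280,150:350],None,fx=4,fy=4,interpolation=2))
```

```text
-0.011 0 [[260. 215.]] -0.011 0.01 [[260. 221.]] -0.011 0.0187 [[260. 228.]] -0.011 0.03 [[260. 238.]] -0.011 0.04 [[260. 248.]] 
0 0 [[260. 232.]] 0 0.01 [[260. 239.]] 0 0.0187 [[260. 247.]] 0 0.03 [[260. 258.]] 0 0.04 [[260. 269.]] 
0.011 0 [[260. 248.]] 0.011 0.01 [[260. 257.]] 0.011 0.0187 [[260. 265.]] 0.011 0.03 [[260. 277.]] 0.011 0.04 [[260. 289.]] 
223 223 263
[[ 0.60757329 -0.10369814  0.031     ]
 [ 0.59499232 -0.08947338  0.031     ]]
```

View pics/w4d.png

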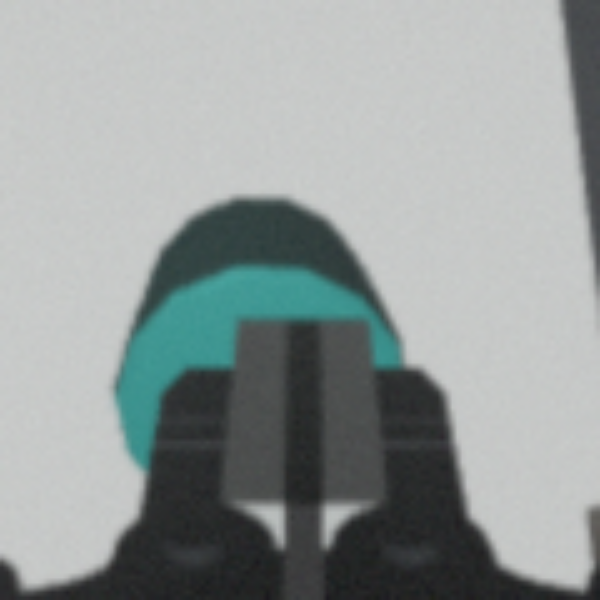

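View pics/s4c.png

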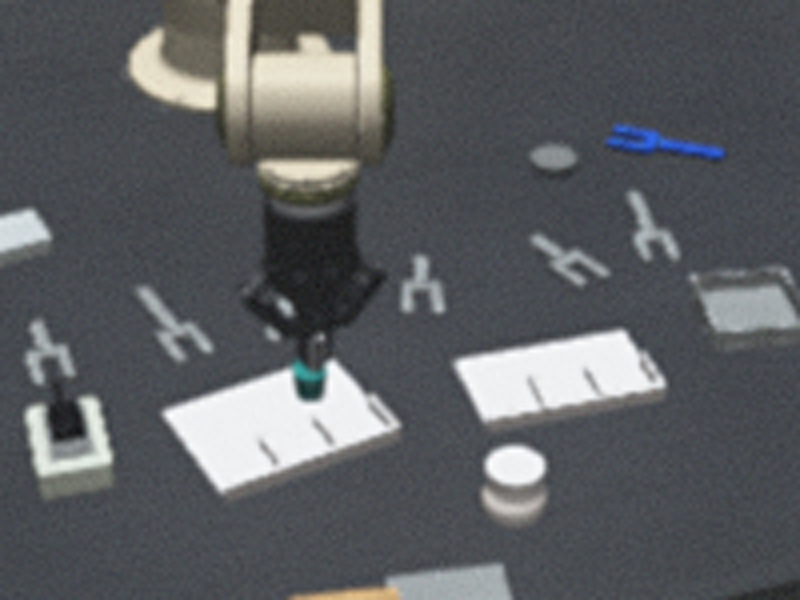

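Request:
carry_out:
  moves:
    - {"rot":[0,0,0],"xyz":[0,0,40],"fingers":1.0}
    - {"rot":[0,0,0],"xyz":[0,0,60],"fingers":1.0}
    - {"rot":[0,0,0],"xyz":[-60,84,60],"fingers":1.0}
    - {"rot":[0,0,0],"xyz":[-60,84,60],"fingers":1.0}
    - {"rot":[0,0,0],"xyz":[-60,84,40],"fingers":1.0}
    - {"rot":[0,0,0],"xyz":[-60,84,10],"fingers":1.0}
    - {"rot":[0,0,0],"xyz":[-60,84,0],"fingers":1.0}
    - {"rot":[0,0,0],"xyz":[-60,84,-10],"fingers":1.0}
    - {"rot":[0,0,0],"xyz":[-60,84,-20],"fingers":1.0}
    - {"rot":[0,0,0],"xyz":[-60,84,-20],"fingers":1.0}
    - {"rot":[0,0,0],"xyz":[-60,84,-20],"fingers":1.0}

```text
t: 5.85
ee_pos: [0.5491, 0.0003, -0.012]
tcp_rot: [0.0, -0.001, 1.0, -0.0]
force: [-0.6, -0.0, 0.2]
width: 0.0002
```

Run:
```python
from h import *
s=arm.state(); print(s["t"],s["width"],s["ee_pos"],s["force"])
c=grab("wrist","w5"); cv2.imwrite("pics/w5c.png",cv2.resize(c[0],None,fx=1.5,fy=1.5))
```

```text
5.85 0.0002230232073222619 [ 5.49137956e-01  3.27125551e-04 -1.19755877e-02] [-0.57246215 -0.01342431  0.2114444 ]
```

View pics/w5c.png

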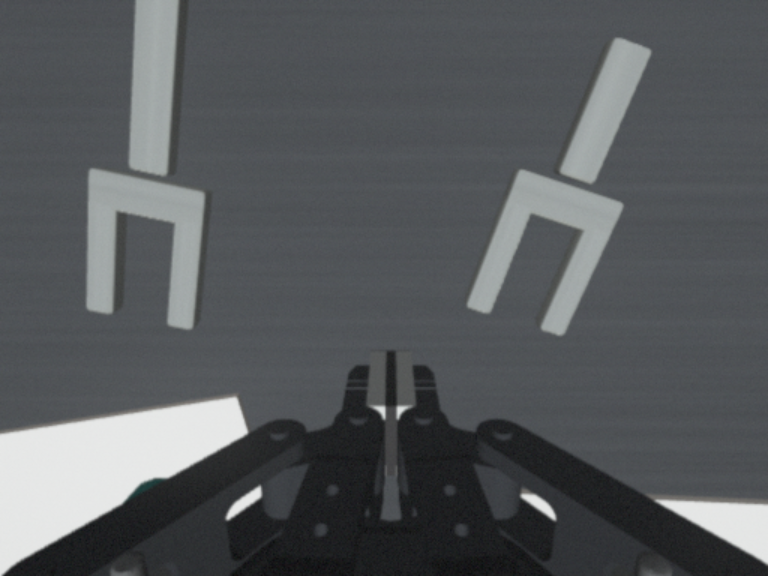

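Request:
carry_out:
  moves:
    - {"rot":[0,0,0],"xyz":[0,0,-4],"fingers":1.0}
    - {"rot":[0,0,0],"xyz":[0,0,-6],"fingers":1.0}
    - {"rot":[0,0,0],"xyz":[0,0,-6],"fingers":1.0}

```text
t: 6.2
ee_pos: [0.5486, 0.0006, -0.0186]
tcp_rot: [-0.0, -0.002, 1.0, 0.0]
force: [-0.1, 0.1, -0.5]
width: 0.0002
```

Request:
carry_out:
  moves:
    - {"rot":[0,0,0],"xyz":[0,0,-2],"fingers":1.0}
    - {"rot":[0,0,0],"xyz":[0,0,-2],"fingers":1.0}

```text
t: 6.4
ee_pos: [0.5486, 0.0006, -0.0206]
tcp_rot: [-0.0, -0.002, 1.0, 0.0]
force: [-1.0, 0.6, 0.3]
width: -0.0
```

Request:
carry_out:
  moves:
    - {"rot":[0,0,0],"xyz":[0,0,-2],"fingers":1.0}
    - {"rot":[0,0,0],"xyz":[0,0,-2],"fingers":1.0}

```text
t: 6.6
ee_pos: [0.549, 0.0005, -0.0216]
tcp_rot: [0.0, -0.002, 1.0, -0.0]
force: [-2.0, 1.2, 8.7]
width: -0.0004
```

Request:
carry_out:
  moves:
    - {"rot":[0,0,0],"xyz":[0,0,50],"fingers":0.4}
    - {"rot":[0,0,0],"xyz":[0,0,100],"fingers":0.4}
    - {"rot":[0,0,0],"xyz":[30,-40,130],"fingers":0.4}
    - {"rot":[0,0,0],"xyz":[60,-88,130],"fingers":0.4}
    - {"rot":[0,0,0],"xyz":[60,-88,130],"fingers":0.4}
    - {"rot":[0,0,0],"xyz":[60,-88,130],"fingers":0.4}

```text
t: 7.2
ee_pos: [0.6093, -0.0893, 0.1073]
tcp_rot: [0.0, -0.0, 1.0, -0.0]
force: [-0.3, 0.7, -0.1]
width: 0.0515
```

```bash
cat >> h.py <<'E'
def teal(c,z=.031):
    hsv=cv2.cvtColor(c[0],cv2.COLOR_BGR2HSV)
    m=((hsv[...,1]>100)&(hsv[...,2]>80)&(abs(hsv[...,0].astype(int)-88)<12))
    ys,xs=np.where(m); return cast(c,[(xs.min()+xs.max())/2,(ys.min()+ys.max())/2],z)[0],(xs.min(),xs.max(),ys.min(),ys.max())
E
python3 - <<'E'
from h import *
c=grab("wrist","w6"); print(arm.state()["ee_pos"],teal(c))
E
```

```text
[ 0.60852717 -0.08775233  0.10704674] (array([ 0.60912635, -0.08990267,  0.031     ]), (np.int64(242), np.int64(277), np.int64(175), np.int64(209)))
```

Request:
carry_out:
  moves:
    - {"rot":[0,0,0],"xyz":[0,-2,-40],"fingers":0.4}
    - {"rot":[0,0,0],"xyz":[0,-2,-85],"fingers":0.4}
    - {"rot":[0,0,0],"xyz":[0,-2,-110],"fingers":0.4}
    - {"rot":[0,0,0],"xyz":[0,-2,-120],"fingers":0.4}
    - {"rot":[0,0,0],"xyz":[0,-2,-120],"fingers":0.4}
    - {"rot":[0,0,0],"xyz":[0,-2,-120],"fingers":1.0}
    - {"rot":[0,0,0],"xyz":[0,-2,-120],"fingers":1.0}
    - {"rot":[0,0,0],"xyz":[0,-2,-120],"fingers":1.0}
  newtons: 40

```text
t: 8.05
ee_pos: [0.6098, -0.0895, -0.0105]
tcp_rot: [0.002, -0.002, 1.0, -0.0]
force: [-0.8, 1.0, 7.2]
width: 0.0291
```

Request:
carry_out:
  moves:
    - {"rot":[0,0,0],"xyz":[0,0,40],"fingers":1.0}
    - {"rot":[0,0,0],"xyz":[0,0,90],"fingers":1.0}
    - {"rot":[0,0,0],"xyz":[-20,40,130],"fingers":1.0}
    - {"rot":[0,0,0],"xyz":[-40,360,160],"fingers":1.0}
    - {"rot":[0,0,0],"xyz":[-40,360,160],"fingers":1.0}
    - {"rot":[0,0,0],"xyz":[-40,360,160],"fingers":1.0}
    - {"rot":[0,0,0],"xyz":[-40,360,160],"fingers":1.0}
    - {"rot":[0,0,0],"xyz":[-40,360,160],"fingers":1.0}
    - {"rot":[0,0,0],"xyz":[-40,360,160],"fingers":1.0}
    - {"rot":[0,0,0],"xyz":[-40,360,160],"fingers":1.0}
    - {"rot":[0,0,0],"xyz":[-40,360,160],"fingers":1.0}
    - {"rot":[0,0,0],"xyz":[-40,360,160],"fingers":1.0}

```text
t: 9.25
ee_pos: [0.5686, 0.2707, 0.148]
tcp_rot: [0.0, -0.002, 1.0, -0.0]
force: [-0.5, 0.4, -0.7]
width: 0.0294
```

Run:
```python
from h import *
s=arm.state();print(s["ee_pos"],s["tcp_rot"],s["width"]);c=grab("wrist","w7")
cv2.imwrite("pics/w7c.png",cv2.resize(c[0],None,fx=1.5,fy=1.5))
for f in forks(c,100): print(f["kind"],np.round(f["o"],4),np.round([f["yaw"],f["L"]*1e3,f["W"]*1e3,f["stemoff"]*1e3],1))
```

```text
[0.56864864 0.27068514 0.14797478] [ 3.26352143e-04 -2.00714382e-03  9.99997929e-01 -8.41813690e-05] 0.029434636804628087
short [0.4657 0.063 ] [-17.5  90.5  36.7  -0.1]
```

View pics/w7c.png

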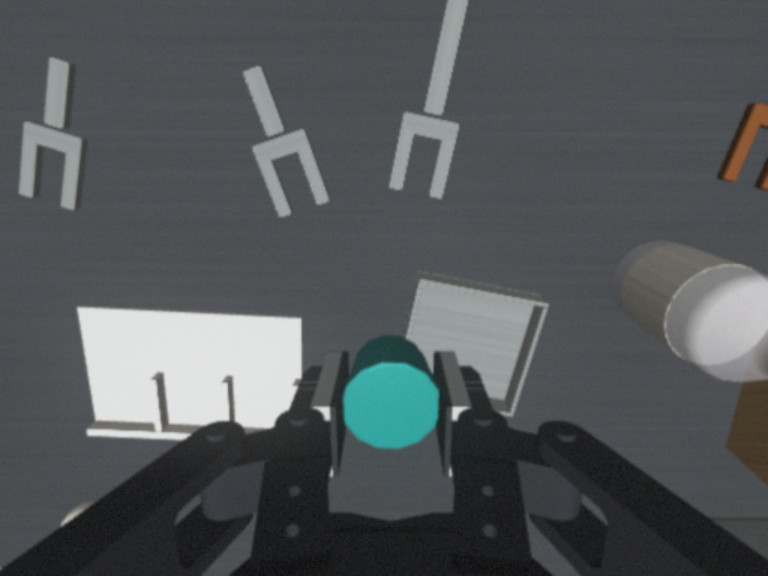

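Run:
```python
from h import *
c=load("w7"); p=cast(c,np.array([(421,278),(547,303),(512,414)])/1.5,.022)[:,:2]; print(p,np.linalg.norm(p[0]-p[1]),np.linalg.norm(p[1]-p[2]),(p[0]+p[2])/2)
c=load("top1"); im=c[0]
for st,ct,px in comps(c):
    if abs(st[0]-134)<4: b=cast(c,cv2.boxPoints(cv2.minAreaRect(ct)),.018)[:,:2]; print(b.mean(0))
```

```text
[[0.57746207 0.29101509]
 [0.59473226 0.37653607]
 [0.68115376 0.36022016]] 0.08724733419814687 0.0879481987087489 [0.62930792 0.32561763]
[0.630237  0.3258289]
```

Request:
carry_out:
  moves:
    - {"rot":[0,0,-11],"xyz":[61,55,0],"fingers":1.0}
    - {"rot":[0,0,-11],"xyz":[61,55,0],"fingers":1.0}
    - {"rot":[0,0,-11],"xyz":[61,55,-40],"fingers":1.0}
    - {"rot":[0,0,-11],"xyz":[61,55,-90],"fingers":1.0}
    - {"rot":[0,0,-11],"xyz":[61,55,-125],"fingers":1.0}
    - {"rot":[0,0,-11],"xyz":[61,55,-145],"fingers":1.0}
    - {"rot":[0,0,-11],"xyz":[61,55,-157],"fingers":1.0}
    - {"rot":[0,0,-11],"xyz":[61,55,-157],"fingers":1.0}
    - {"rot":[0,0,-11],"xyz":[61,55,-157],"fingers":1.0}

```text
t: 10.2
ee_pos: [0.6306, 0.3248, -0.0085]
tcp_rot: [0.001, 0.095, 0.995, 0.0]
force: [-0.7, -0.8, 0.6]
width: 0.0289
```

Request:
carry_out:
  moves:
    - {"rot":[0,0,0],"xyz":[0,0,-2],"fingers":1.0}
    - {"rot":[0,0,0],"xyz":[0,0,-2],"fingers":0.5}
    - {"rot":[0,0,0],"xyz":[0,0,-2],"fingers":0.5}
    - {"rot":[0,0,0],"xyz":[0,0,10],"fingers":0.5}
    - {"rot":[0,0,0],"xyz":[0,0,50],"fingers":0.5}
    - {"rot":[0,0,0],"xyz":[-50,-10,100],"fingers":0.6}
    - {"rot":[0,0,0],"xyz":[-130,-30,160],"fingers":0.6}
    - {"rot":[0,0,0],"xyz":[-130,-30,160],"fingers":0.6}
    - {"rot":[0,0,0],"xyz":[-130,-30,160],"fingers":0.6}
    - {"rot":[0,0,0],"xyz":[-130,-30,160],"fingers":0.6}

```text
t: 11.2
ee_pos: [0.4992, 0.296, 0.1546]
tcp_rot: [0.002, 0.094, 0.996, 0.001]
force: [0.7, -0.7, 0.4]
width: 0.0339
```

```bash
cat >> h.py <<'E'
def look(fn,zt=.008,z=100,roi=None,scale=None):
    s=arm.state();q=s["tcp_rot"]; R=Ro.from_quat([q[1],q[2],q[3],q[0]]).as_matrix()
    ty=np.degrees(np.arctan2(-R[1,0],-R[0,0]))
    print("t %.2f ee"%s["t"],np.round(s["ee_pos"],4),"toolyaw %.2f"%ty,"w %.4f"%s["width"],np.round(s["force"],1))
    c=grab("wrist",fn)
    for f in forks(c,z,roi,zt):
        if f["W"]>.042 or abs(f["stemoff"])>.003: continue
        print(f["kind"],np.round(f["o"],4),np.round([f["yaw"],f["L"]*1e3,f["W"]*1e3,f["stemoff"]*1e3],1),"move mm",np.round((f["o"]-s["ee_pos"][:2])*1e3,1),"drot %.1f"%(f["yaw"]-ty))
    return c
E
python3 - <<'E'
from h import *
c=look("w8")
E
```

```text
t 11.20 ee [0.4992 0.296  0.1546] toolyaw -10.78 w 0.0339 [ 0.7 -0.7  0.4]
short [0.4713 0.1914] [18.8 93.6 38.5  0.7] move mm [ -27.9 -104.6] drot 29.6
short [0.4666 0.0622] [-17.6  92.6  38.3   0.1] move mm [ -32.6 -233.8] drot -6.8
```

View pics/w8.png

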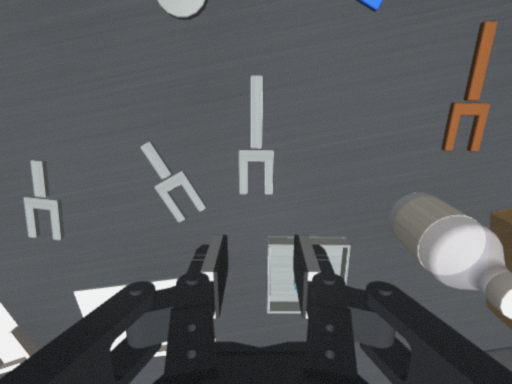

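```bash
sed -i 's/    n,l,st,ce=cv2.connectedComponentsWithStats(m)\n    out/X/; s/^    n,l,st,ce=cv2.connectedComponentsWithStats(m)$/    m=cv2.morphologyEx(m,cv2.MORPH_CLOSE,np.ones((5,5),np.uint8)); n,l,st,ce=cv2.connectedComponentsWithStats(m)/' h.py
python3 - <<'E'
from h import *
c=look("w9")
E
```

```text
t 11.25 ee [0.4999 0.2958 0.1528] toolyaw -10.80 w 0.0342 [-0.2 -0.7 -0.4]
```

Run:
```python
from h import *
c=load("w9")
for z in(90,100,110,120):
  print(z)
  for f in forks(c,z): print(f["kind"],np.round(f["o"],4),np.round([f["yaw"],f["L"]*1e3,f["W"]*1e3,f["stemoff"]*1e3],1))
```

```text
90
100
long [ 0.6529 -0.0483] [-25.4 115.8  35.   -9.3]
110
long [0.4575 0.3003] [-12.1 120.9  37.1  -0.9]
short [0.4702 0.1921] [17.9 91.  37.1  0.1]
short [0.4659 0.0628] [-17.6  91.1  37.2  -0.2]
short [0.6554 0.2997] [169.6 101.7  49.3   5.7]
long [ 0.6529 -0.0483] [-25.4 115.5  34.9  -9.5]
120
long [0.4565 0.2988] [-10.1 119.4  36.4   1.5]
short [0.4698 0.1919] [18.1 90.4 36.7  0.1]
short [0.4657 0.0627] [-17.3  90.8  36.6   0.1]
short [0.6566 0.2995] [169.6 100.5  49.3   6.2]
long [ 0.6513 -0.0475] [-25.4 113.7  34.9  -9.6]
```

Request:
carry_out:
  moves:
    - {"rot":[0,0,0],"xyz":[-43,4,-30],"fingers":0.6}
    - {"rot":[0,0,0],"xyz":[-43,4,-60],"fingers":0.6}
    - {"rot":[0,0,0],"xyz":[-43,4,-105],"fingers":0.6}
    - {"rot":[0,0,0],"xyz":[-43,4,-140],"fingers":0.6}
    - {"rot":[0,0,0],"xyz":[-43,4,-160],"fingers":0.6}
    - {"rot":[0,0,0],"xyz":[-43,4,-170],"fingers":0.6}
    - {"rot":[0,0,0],"xyz":[-43,4,-172],"fingers":0.6}
    - {"rot":[0,0,0],"xyz":[-43,4,-172],"fingers":0.6}

```text
t: 12.1
ee_pos: [0.4573, 0.2996, -0.0216]
tcp_rot: [-0.0, 0.094, 0.996, -0.0]
force: [-0.1, 0.3, -0.3]
width: 0.0339
```

Request:
carry_out:
  moves:
    - {"rot":[0,0,0],"xyz":[0,0,0],"fingers":1.0}
    - {"rot":[0,0,0],"xyz":[0,0,0],"fingers":1.0}
    - {"rot":[0,0,0],"xyz":[0,0,0],"fingers":1.0}
  newtons: 40

```text
t: 12.4
ee_pos: [0.4572, 0.2997, -0.0209]
tcp_rot: [0.001, 0.094, 0.996, 0.0]
force: [1.1, 0.6, 1.6]
width: 0.0107
```

```bash
python3 - <<'E'
import re
s=open("h.py").read()
s=s.replace("def forks(cam","def forks1(cam")
s+='''
def forks(cam,zmin=None,roi=None,zt=0.008,tol=.015):
    best=[]
    for z in range(85,150,5):
        for f in forks1(cam,z,roi,zt):
            if abs(f["stemoff"])>.003: continue
            L0=.120 if f["kind"]=="long" else .09
            f["e"]=abs(f["W"]-.0365)+abs(f["L"]-L0-.0005); f["z"]=z
            if f["e"]>.006: continue
            for i,b in enumerate(best):
                if np.linalg.norm(b["o"]-f["o"])<.02:
                    if f["e"]<b["e"]: best[i]=f
                    break
            else: best.append(f)
    return best
HOME={}
def tray(kind,lane):
    o,yaw,x=((.63995,-.12496),10.17,-.009) if kind=="long" else ((.65919,.12299),-2.9,-.024)
    R=Ro.from_euler("z",yaw,degrees=True).as_matrix()[:2,:2]
    return np.array(o)+R@[x,.0575-.052*lane],yaw,R
'''
open("h.py","w").write(s)
E
python3 - <<'E'
from h import *
c=load("w9")
for f in forks(c): print(f["kind"],np.round(f["o"],4),np.round([f["yaw"],f["L"]*1e3,f["W"]*1e3,f["stemoff"]*1e3],1))
for k in("long","short"):
  for i in range(3): print(k,i,np.round(tray(k,i)[0],4),tray(k,i)[1])
E
```

```text
long [0.4565 0.2987] [-10.1 120.3  36.6   1.7]
short [0.4697 0.1921] [18.  90.3 36.5 -0.1]
short [0.4656 0.0629] [-17.4  90.6  36.5   0. ]
long 0 [ 0.6209 -0.07  ] 10.17
long 1 [ 0.6301 -0.1211] 10.17
long 2 [ 0.6393 -0.1723] 10.17
short 0 [0.6381 0.1816] -2.9
short 1 [0.6355 0.1297] -2.9
short 2 [0.6329 0.0778] -2.9
```

Request:
carry_out:
  moves:
    - {"rot":[0,0,0],"xyz":[0,0,20],"fingers":1.0}
    - {"rot":[0,0,0],"xyz":[0,0,60],"fingers":1.0}
    - {"rot":[0,0,21],"xyz":[153,-376,90],"fingers":1.0}
    - {"rot":[0,0,21],"xyz":[153,-376,90],"fingers":1.0}
    - {"rot":[0,0,21],"xyz":[153,-376,90],"fingers":1.0}
    - {"rot":[0,0,21],"xyz":[153,-376,90],"fingers":1.0}
    - {"rot":[0,0,21],"xyz":[153,-376,90],"fingers":1.0}
    - {"rot":[0,0,21],"xyz":[153,-376,90],"fingers":1.0}
    - {"rot":[0,0,21],"xyz":[153,-376,90],"fingers":1.0}
    - {"rot":[0,0,21],"xyz":[153,-376,90],"fingers":1.0}
    - {"rot":[0,0,21],"xyz":[153,-376,90],"fingers":1.0}
    - {"rot":[0,0,21],"xyz":[153,-376,50],"fingers":1.0}
    - {"rot":[0,0,21],"xyz":[153,-376,25],"fingers":1.0}
    - {"rot":[0,0,21],"xyz":[153,-376,25],"fingers":1.0}
    - {"rot":[0,0,21],"xyz":[153,-376,25],"fingers":1.0}

```text
t: 13.9
ee_pos: [0.61, -0.076, 0.0043]
tcp_rot: [0.0, -0.089, 0.996, -0.0]
force: [-0.4, 0.0, -0.5]
width: 0.0104
```

Run:
```python
from h import *
c=look("w10"); print(tray("long",0))
```

```text
t 13.90 ee [ 0.61   -0.076   0.0043] toolyaw 10.20 w 0.0104 [-0.4  0.  -0.5]
(array([ 0.62093867, -0.06995255]), 10.17, array([[ 0.98428819, -0.17656939],
       [ 0.17656939,  0.98428819]]))
```

View pics/w10.png

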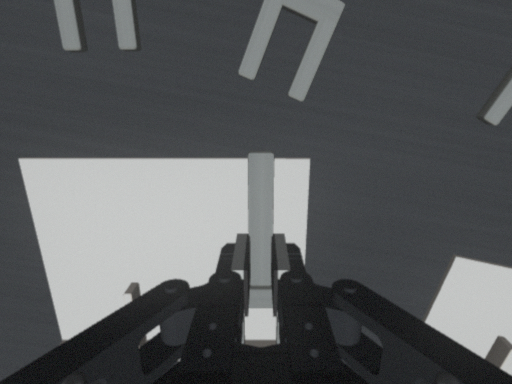

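Request:
carry_out:
  moves:
    - {"rot":[0,0,0],"xyz":[0,0,-15],"fingers":1.0}
    - {"rot":[0,0,0],"xyz":[0,0,-22],"fingers":1.0}
    - {"rot":[0,0,0],"xyz":[0,0,-22],"fingers":1.0}
    - {"rot":[0,0,0],"xyz":[0,0,-22],"fingers":1.0}

```text
t: 14.35
ee_pos: [0.6099, -0.0764, -0.0182]
tcp_rot: [0.0, -0.089, 0.996, -0.0]
force: [-1.3, 1.5, 4.8]
width: 0.0103
```

Request:
carry_out:
  moves:
    - {"rot":[0,0,0],"xyz":[4,0.7,0],"fingers":1.0}
    - {"rot":[0,0,0],"xyz":[7.9,1.4,0],"fingers":1.0}
    - {"rot":[0,0,0],"xyz":[9.8,1.8,0],"fingers":1.0}
    - {"rot":[0,0,0],"xyz":[9.8,1.8,0],"fingers":1.0}

```text
t: 14.75
ee_pos: [0.6194, -0.0748, -0.0182]
tcp_rot: [-0.0, -0.089, 0.996, -0.0]
force: [-2.5, -0.8, 5.9]
width: 0.0106
```

Request:
carry_out:
  moves:
    - {"rot":[0,0,0],"xyz":[2,0.4,0],"fingers":1.0}
    - {"rot":[0,0,0],"xyz":[2,0.4,0],"fingers":1.0}

```text
t: 14.95
ee_pos: [0.6213, -0.0744, -0.0182]
tcp_rot: [-0.0, -0.089, 0.996, -0.0]
force: [-4.0, 0.1, 4.7]
width: 0.0101
```

Request:
carry_out:
  moves:
    - {"rot":[0,0,0],"xyz":[2,0.4,0],"fingers":1.0}
    - {"rot":[0,0,0],"xyz":[2,0.4,0],"fingers":1.0}

```text
t: 15.15
ee_pos: [0.6225, -0.0741, -0.0182]
tcp_rot: [-0.002, -0.089, 0.996, -0.0]
force: [-7.5, -2.0, 8.5]
width: 0.0107
```

Request:
carry_out:
  moves:
    - {"rot":[0,0,0],"xyz":[1.5,0.3,0],"fingers":1.0}
    - {"rot":[0,0,0],"xyz":[1.5,0.3,0],"fingers":1.0}

```text
t: 15.35
ee_pos: [0.6225, -0.0741, -0.0182]
tcp_rot: [-0.004, -0.089, 0.996, 0.0]
force: [-16.1, -3.3, 13.4]
width: 0.0103
```

Request:
carry_out:
  moves:
    - {"rot":[0,0,0],"xyz":[-0.5,2.8,0],"fingers":1.0}
    - {"rot":[0,0,0],"xyz":[-0.5,3,0],"fingers":1.0}
    - {"rot":[0,0,0],"xyz":[-0.5,3,0],"fingers":1.0}

```text
t: 15.65
ee_pos: [0.6223, -0.073, -0.0182]
tcp_rot: [-0.003, -0.088, 0.996, -0.001]
force: [-15.9, -12.3, 11.0]
width: 0.0106
```

Request:
carry_out:
  moves:
    - {"rot":[0,0,0],"xyz":[-0.3,2,0],"fingers":1.0}
    - {"rot":[0,0,0],"xyz":[-0.3,2,0],"fingers":1.0}

```text
t: 15.85
ee_pos: [0.622, -0.0721, -0.0182]
tcp_rot: [-0.003, -0.088, 0.996, -0.002]
force: [-15.7, -17.9, 10.9]
width: 0.0105
```

Request:
carry_out:
  moves:
    - {"rot":[0,0,0],"xyz":[-2.2,-0.4,0.5],"fingers":1.0}
    - {"rot":[0,0,0],"xyz":[-2.2,-0.4,0.5],"fingers":1.0}
    - {"rot":[0,0,0],"xyz":[-2.2,-0.4,0.5],"fingers":1.0}

```text
t: 16.15
ee_pos: [0.6216, -0.0695, -0.0182]
tcp_rot: [-0.001, -0.089, 0.996, -0.0]
force: [-3.5, -5.4, 1.4]
width: 0.0107
```

Request:
carry_out:
  moves:
    - {"rot":[0,0,0],"xyz":[-0.2,1,0],"fingers":1.0}
    - {"rot":[0,0,0],"xyz":[-0.2,1,0],"fingers":1.0}

```text
t: 16.35
ee_pos: [0.6216, -0.0693, -0.0182]
tcp_rot: [-0.001, -0.089, 0.996, -0.001]
force: [-3.8, -9.4, 0.8]
width: 0.01
```

```bash
cat >> h.py <<'E'
def st(kind,lane):
    s=arm.state(); h,yaw,R=tray(kind,lane); q=s["tcp_rot"]; M=Ro.from_quat([q[1],q[2],q[3],q[0]]).as_matrix()
    ty=np.degrees(np.arctan2(-M[1,0],-M[0,0]))
    print("t %.2f"%s["t"],"rel home mm",np.round(R.T@(s["ee_pos"][:2]-h)*1e3,1),"z %.4f"%s["ee_pos"][2],"F tray",np.round(R.T@s["force"][:2],1),"Fz %.1f"%s["force"][2],"dyaw %.2f"%(ty-yaw),"w %.4f"%s["width"],"tz %.2f"%s["ft_torque"][2])
E
python3 - <<'E'
from h import *
st("long",0)
E
```

```text
t 16.35 rel home mm [0.7 0.5] z -0.0182 F tray [-5.4 -8.6] Fz 0.8 dyaw 0.01 w 0.0100 tz -0.18
```

Request:
carry_out:
  moves:
    - {"rot":[0,0,0],"xyz":[1,0.2,0],"fingers":1.0}
    - {"rot":[0,0,0],"xyz":[1,0.2,0],"fingers":1.0}

```text
t: 16.55
ee_pos: [0.6216, -0.0693, -0.0182]
tcp_rot: [-0.002, -0.089, 0.996, -0.001]
force: [-9.1, -11.0, 4.3]
width: 0.0103
```

Run:
```python
from h import *
st("long",0)
```

```text
t 16.55 rel home mm [0.7 0.5] z -0.0182 F tray [-10.9  -9.2] Fz 4.3 dyaw 0.01 w 0.0103 tz -0.17
```

Request:
carry_out:
  moves:
    - {"rot":[0,0,0],"xyz":[1,0.2,0],"fingers":0.8}
    - {"rot":[0,0,0],"xyz":[1,0.2,0],"fingers":0.7}
    - {"rot":[0,0,0],"xyz":[0,0,30],"fingers":0.7}
    - {"rot":[0,0,0],"xyz":[0,0,70],"fingers":0.6}
    - {"rot":[0,0,0],"xyz":[-40,0,110],"fingers":0.6}
    - {"rot":[0,0,0],"xyz":[-80,0,140],"fingers":0.6}
    - {"rot":[0,0,0],"xyz":[-100,0,150],"fingers":0.6}
    - {"rot":[0,0,0],"xyz":[-100,0,150],"fingers":0.6}
    - {"rot":[0,0,0],"xyz":[-100,0,150],"fingers":0.6}
    - {"rot":[0,0,0],"xyz":[-100,0,150],"fingers":0.6}

```text
t: 17.55
ee_pos: [0.5234, -0.0675, 0.1313]
tcp_rot: [-0.0, -0.089, 0.996, 0.0]
force: [0.2, -0.6, -0.3]
width: 0.0339
```

Run:
```python
from h import *
c=look("w11"); print(tray("long",0)[0])
cv2.imwrite("pics/w11b.png",cv2.resize(c[0],None,fx=1.5,fy=1.5))
```

```text
t 17.55 ee [ 0.5234 -0.0675  0.1313] toolyaw 10.19 w 0.0339 [ 0.2 -0.6 -0.3]
short [ 0.4529 -0.2931] [-2.1 90.3 36.9 -1.6] move mm [ -70.5 -225.6] drot -12.3
short [0.4656 0.0626] [-17.5  90.4  36.7  -0.1] move mm [-57.8 130.1] drot -27.6
long [ 0.4605 -0.1829] [ 10.9 120.   36.6   0. ] move mm [ -62.9 -115.4] drot 0.7
long [ 0.4635 -0.0713] [-1.210e+01  1.202e+02  3.640e+01 -1.000e-01] move mm [-59.9  -3.8] drot -22.3
[ 0.62093867 -0.06995255]
```

View pics/w11b.png

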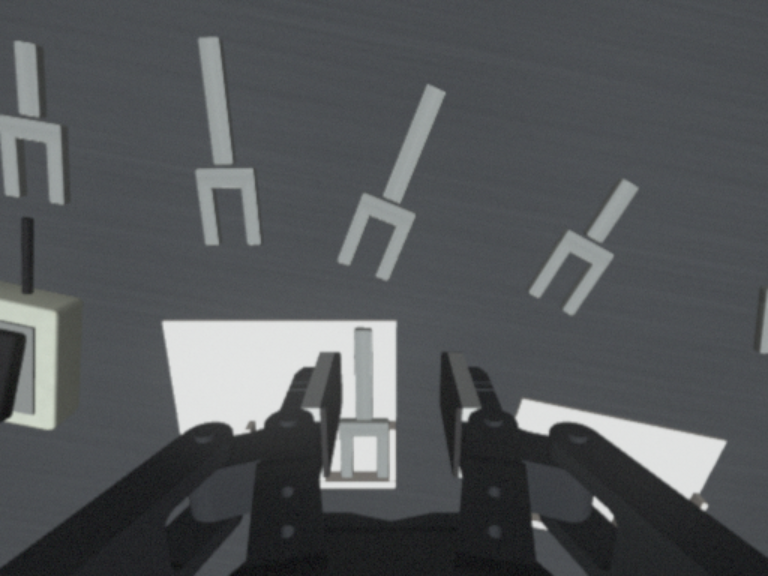

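Request:
carry_out:
  moves:
    - {"rot":[0,0,-22],"xyz":[-60,-4,-20],"fingers":0.6}
    - {"rot":[0,0,-22],"xyz":[-60,-4,-50],"fingers":0.6}
    - {"rot":[0,0,-22],"xyz":[-60,-4,-80],"fingers":0.6}
    - {"rot":[0,0,-22],"xyz":[-60,-4,-120],"fingers":0.6}
    - {"rot":[0,0,-22],"xyz":[-60,-4,-145],"fingers":0.6}
    - {"rot":[0,0,-22],"xyz":[-60,-4,-152],"fingers":0.6}
    - {"rot":[0,0,-22],"xyz":[-60,-4,-152],"fingers":0.6}
    - {"rot":[0,0,-22],"xyz":[-60,-4,-152],"fingers":0.6}
    - {"rot":[0,0,-22],"xyz":[-60,-4,-152],"fingers":1.0}
    - {"rot":[0,0,-22],"xyz":[-60,-4,-152],"fingers":1.0}
    - {"rot":[0,0,-22],"xyz":[-60,-4,-152],"fingers":1.0}

```text
t: 18.7
ee_pos: [0.4634, -0.0719, -0.0192]
tcp_rot: [0.001, 0.103, 0.995, -0.0]
force: [-0.4, 0.2, 6.0]
width: 0.0104
```

Run:
```python
from h import *
for k,l in(("long",1),):
    s=arm.state(); h,yaw,R=tray(k,l); h2=h+R@[.0007,.0005]; pre=h2+R@[-.012,-.004]; print(s["ee_pos"],(pre-s["ee_pos"][:2])*1e3); st(k,l)
```

```text
[ 0.46342573 -0.07192569 -0.01923907] [156.19007693 -54.65008924]
t 18.70 rel home mm [-155.4   77.9] z -0.0192 F tray [-0.4  0.3] Fz 6.0 dyaw -21.99 w 0.0104 tz 0.03
```

Request:
carry_out:
  moves:
    - {"rot":[0,0,0],"xyz":[0,0,20],"fingers":1.0}
    - {"rot":[0,0,0],"xyz":[0,0,60],"fingers":1.0}
    - {"rot":[0,0,22],"xyz":[50,-18,80],"fingers":1.0}
    - {"rot":[0,0,22],"xyz":[100,-36,80],"fingers":1.0}
    - {"rot":[0,0,22],"xyz":[145,-55,80],"fingers":1.0}
    - {"rot":[0,0,22],"xyz":[156,-55,70],"fingers":1.0}
    - {"rot":[0,0,22],"xyz":[156,-55,40],"fingers":1.0}
    - {"rot":[0,0,22],"xyz":[156,-55,25],"fingers":1.0}
    - {"rot":[0,0,22],"xyz":[156,-55,25],"fingers":1.0}
    - {"rot":[0,0,22],"xyz":[156,-55,10],"fingers":1.0}
    - {"rot":[0,0,22],"xyz":[156,-55,4],"fingers":1.0}
    - {"rot":[0,0,22],"xyz":[156,-55,4],"fingers":1.0}

```text
t: 19.9
ee_pos: [0.6189, -0.1268, -0.0157]
tcp_rot: [0.0, -0.089, 0.996, -0.0]
force: [0.1, 0.3, -0.6]
width: 0.0102
```

Run:
```python
from h import *
st("long",1); grab("wrist","w12")
```

```text
t 19.90 rel home mm [-12.   -3.6] z -0.0157 F tray [0.1 0.3] Fz -0.6 dyaw 0.00 w 0.0102 tz 0.04
```

View pics/w12.png

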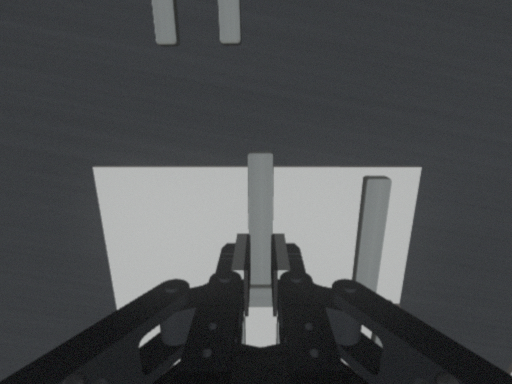

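Request:
carry_out:
  moves:
    - {"rot":[0,0,0],"xyz":[3.4,3.6,0],"fingers":1.0}
    - {"rot":[0,0,0],"xyz":[7.4,4.3,0],"fingers":1.0}
    - {"rot":[0,0,0],"xyz":[11,5,0],"fingers":1.0}
    - {"rot":[0,0,0],"xyz":[12,5.1,0],"fingers":1.0}
    - {"rot":[0,0,0],"xyz":[12,5.1,0],"fingers":1.0}

```text
t: 20.45
ee_pos: [0.6305, -0.1215, -0.0161]
tcp_rot: [-0.001, -0.089, 0.996, 0.0]
force: [-2.1, 0.6, 0.6]
width: 0.0104
```

Run:
```python
from h import *
st("long",1)
```

```text
t 20.45 rel home mm [ 0.3 -0.4] z -0.0161 F tray [-2.  1.] Fz 0.6 dyaw 0.01 w 0.0104 tz -0.03
```

Request:
carry_out:
  moves:
    - {"rot":[0,0,0],"xyz":[-0.4,2,0],"fingers":1.0}
    - {"rot":[0,0,0],"xyz":[-0.4,2,0],"fingers":1.0}

```text
t: 20.65
ee_pos: [0.6304, -0.1207, -0.0159]
tcp_rot: [0.0, -0.089, 0.996, -0.001]
force: [-2.2, -4.8, -0.3]
width: 0.0105
```

Run:
```python
from h import *
st("long",1)
```

```text
t 20.65 rel home mm [0.3 0.4] z -0.0159 F tray [-3.  -4.3] Fz -0.3 dyaw -0.01 w 0.0105 tz -0.07
```

Request:
carry_out:
  moves:
    - {"rot":[0,0,0],"xyz":[1.5,0.3,0],"fingers":1.0}
    - {"rot":[0,0,0],"xyz":[1.5,0.3,0],"fingers":1.0}

```text
t: 20.85
ee_pos: [0.6304, -0.1207, -0.0162]
tcp_rot: [-0.002, -0.089, 0.996, -0.001]
force: [-10.3, -6.6, 3.7]
width: 0.0103
```

Run:
```python
from h import *
st("long",1)
```

```text
t 20.85 rel home mm [0.4 0.4] z -0.0162 F tray [-11.3  -4.7] Fz 3.7 dyaw -0.01 w 0.0103 tz -0.11
```

Request:
carry_out:
  moves:
    - {"rot":[0,0,0],"xyz":[0,0,0],"fingers":0.8}
    - {"rot":[0,0,0],"xyz":[0,0,0],"fingers":0.7}
    - {"rot":[0,0,0],"xyz":[0,0,30],"fingers":0.7}
    - {"rot":[0,0,0],"xyz":[0,0,70],"fingers":0.6}
    - {"rot":[0,0,0],"xyz":[-40,-20,110],"fingers":0.6}
    - {"rot":[0,0,0],"xyz":[-80,-40,140],"fingers":0.6}
    - {"rot":[0,0,0],"xyz":[-108,-60,150],"fingers":0.6}
    - {"rot":[0,0,0],"xyz":[-108,-60,150],"fingers":0.6}
    - {"rot":[0,0,0],"xyz":[-108,-60,150],"fingers":0.6}
    - {"rot":[0,0,0],"xyz":[-108,-60,150],"fingers":0.6}

```text
t: 21.85
ee_pos: [0.5245, -0.1788, 0.1336]
tcp_rot: [-0.0, -0.089, 0.996, 0.0]
force: [0.3, 0.2, -0.9]
width: 0.0342
```

Run:
```python
from h import *
c=look("w13")
cv2.imwrite("pics/w13b.png",cv2.resize(c[0],None,fx=1.5,fy=1.5))
```

```text
t 21.85 ee [ 0.5245 -0.1788  0.1336] toolyaw 10.21 w 0.0342 [ 0.3  0.2 -0.9]
long [ 0.461  -0.1835] [ 11.6 120.5  36.6   0.5] move mm [-63.5  -4.7] drot 1.4
short [ 0.4526 -0.2947] [ 0.5 90.4 36.4 -0. ] move mm [ -71.9 -115.9] drot -9.7
```

View pics/w13b.png

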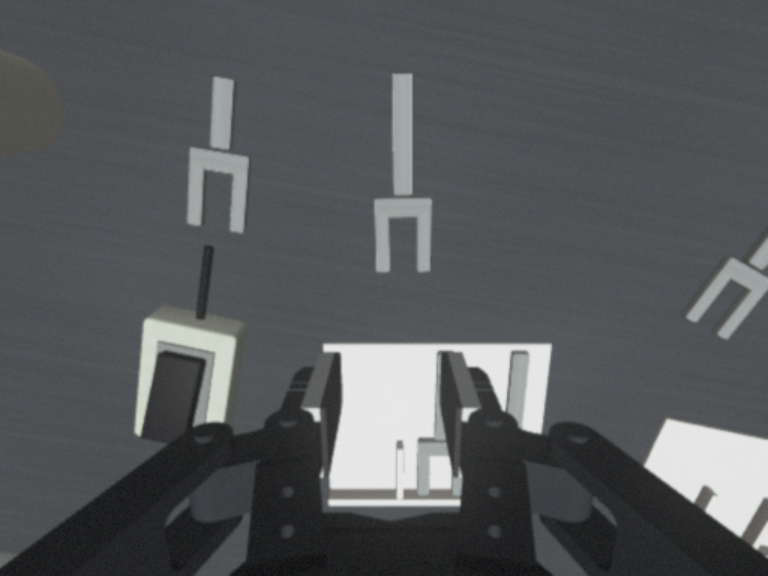

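Request:
carry_out:
  moves:
    - {"rot":[0,0,0.7],"xyz":[-40,-3,-30],"fingers":0.6}
    - {"rot":[0,0,0.7],"xyz":[-63.5,-4.5,-60],"fingers":0.6}
    - {"rot":[0,0,0.7],"xyz":[-63.5,-4.5,-100],"fingers":0.6}
    - {"rot":[0,0,0.7],"xyz":[-63.5,-4.5,-135],"fingers":0.6}
    - {"rot":[0,0,0.7],"xyz":[-63.5,-4.5,-153],"fingers":0.6}
    - {"rot":[0,0,0.7],"xyz":[-63.5,-4.5,-153],"fingers":0.6}
    - {"rot":[0,0,0.7],"xyz":[-63.5,-4.5,-153],"fingers":0.6}
    - {"rot":[0,0,0.7],"xyz":[-63.5,-4.5,-153],"fingers":1.0}
    - {"rot":[0,0,0.7],"xyz":[-63.5,-4.5,-153],"fingers":1.0}
    - {"rot":[0,0,0.7],"xyz":[-63.5,-4.5,-153],"fingers":1.0}

```text
t: 22.9
ee_pos: [0.4606, -0.1838, -0.0188]
tcp_rot: [0.0, -0.095, 0.995, -0.0]
force: [0.3, 0.7, -1.4]
width: 0.0105
```

```bash
cat >> h.py <<'E'
def pre(k,l,dx=-.010,dy=-.004):
    s=arm.state(); h,yaw,R=tray(k,l); p=h+R@[.0005+dx,.0004+dy]; print("pre move",np.round((p-s["ee_pos"][:2])*1e3,1)); st(k,l)
E
python3 - <<'E'
from h import *
pre("long",2)
E
```

```text
pre move [170.    6.2]
t 22.90 rel home mm [-177.9   20.3] z -0.0188 F tray [0.4 0.6] Fz -1.4 dyaw 0.72 w 0.0105 tz 0.00
```

Request:
carry_out:
  moves:
    - {"rot":[0,0,0],"xyz":[0,0,20],"fingers":1.0}
    - {"rot":[0,0,0],"xyz":[0,0,60],"fingers":1.0}
    - {"rot":[0,0,-0.7],"xyz":[45,0,80],"fingers":1.0}
    - {"rot":[0,0,-0.7],"xyz":[95,2,80],"fingers":1.0}
    - {"rot":[0,0,-0.7],"xyz":[140,4,80],"fingers":1.0}
    - {"rot":[0,0,-0.7],"xyz":[170,6,70],"fingers":1.0}
    - {"rot":[0,0,-0.7],"xyz":[170,6,40],"fingers":1.0}
    - {"rot":[0,0,-0.7],"xyz":[170,6,25],"fingers":1.0}
    - {"rot":[0,0,-0.7],"xyz":[170,6,10],"fingers":1.0}
    - {"rot":[0,0,-0.7],"xyz":[170,6,3],"fingers":1.0}
    - {"rot":[0,0,-0.7],"xyz":[170,6,3],"fingers":1.0}
    - {"rot":[0,0,-0.7],"xyz":[170,6,3],"fingers":1.0}

```text
t: 24.1
ee_pos: [0.6306, -0.1782, -0.0151]
tcp_rot: [0.001, -0.088, 0.996, -0.0]
force: [-0.1, -0.8, -1.5]
width: 0.01
```

Run:
```python
from h import *
st("long",2); grab("wrist","w14")
```

```text
t 24.10 rel home mm [-9.6 -4.3] z -0.0151 F tray [-0.2 -0.7] Fz -1.5 dyaw -0.02 w 0.0100 tz 0.00
```

View pics/w14.png

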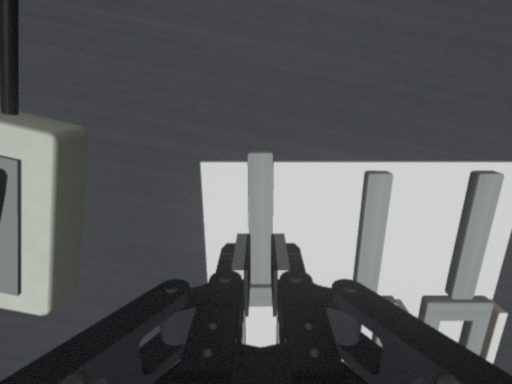

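Request:
carry_out:
  moves:
    - {"rot":[0,0,0],"xyz":[3,3.5,-0.5],"fingers":1.0}
    - {"rot":[0,0,0],"xyz":[7,4.8,-0.5],"fingers":1.0}
    - {"rot":[0,0,0],"xyz":[9.5,5.7,-0.5],"fingers":1.0}
    - {"rot":[0,0,0],"xyz":[9.5,5.7,-0.5],"fingers":1.0}

```text
t: 24.55
ee_pos: [0.6398, -0.1723, -0.0159]
tcp_rot: [-0.001, -0.089, 0.996, -0.0]
force: [-5.1, -0.9, 7.0]
width: 0.0102
```

Request:
carry_out:
  moves:
    - {"rot":[0,0,0],"xyz":[-0.4,2,0],"fingers":1.0}
    - {"rot":[0,0,0],"xyz":[-0.4,2,0],"fingers":1.0}

```text
t: 24.75
ee_pos: [0.6396, -0.1718, -0.0158]
tcp_rot: [0.0, -0.089, 0.996, -0.001]
force: [-5.6, -7.8, 3.8]
width: 0.0106
```

Run:
```python
from h import *
st("long",2)
```

```text
t 24.75 rel home mm [0.4 0.5] z -0.0158 F tray [-6.8 -6.7] Fz 3.8 dyaw -0.01 w 0.0106 tz -0.15
```

Request:
carry_out:
  moves:
    - {"rot":[0,0,0],"xyz":[1.5,0.3,0],"fingers":1.0}
    - {"rot":[0,0,0],"xyz":[1.5,0.3,0],"fingers":1.0}

```text
t: 24.95
ee_pos: [0.6396, -0.1718, -0.0159]
tcp_rot: [-0.002, -0.089, 0.996, -0.001]
force: [-12.2, -8.4, 9.5]
width: 0.0103
```

Run:
```python
from h import *
st("long",2)
```

```text
t 24.95 rel home mm [0.4 0.5] z -0.0159 F tray [-13.5  -6.1] Fz 9.5 dyaw -0.01 w 0.0103 tz -0.16
```

Request:
carry_out:
  moves:
    - {"rot":[0,0,0],"xyz":[0,0,0],"fingers":0.8}
    - {"rot":[0,0,0],"xyz":[0,0,0],"fingers":0.7}
    - {"rot":[0,0,0],"xyz":[0,0,30],"fingers":0.7}
    - {"rot":[0,0,0],"xyz":[0,0,70],"fingers":0.6}
    - {"rot":[0,0,-5],"xyz":[-40,-30,110],"fingers":0.6}
    - {"rot":[0,0,-10],"xyz":[-80,-60,140],"fingers":0.6}
    - {"rot":[0,0,-10],"xyz":[-120,-90,150],"fingers":0.6}
    - {"rot":[0,0,-10],"xyz":[-120,-108,150],"fingers":0.6}
    - {"rot":[0,0,-10],"xyz":[-120,-108,150],"fingers":0.6}
    - {"rot":[0,0,-10],"xyz":[-120,-108,150],"fingers":0.6}
    - {"rot":[0,0,-10],"xyz":[-120,-108,150],"fingers":0.6}

```text
t: 26.05
ee_pos: [0.5216, -0.2767, 0.133]
tcp_rot: [-0.0, -0.002, 1.0, 0.0]
force: [-0.3, -1.1, -0.2]
width: 0.034
```

Run:
```python
from h import *
c=look("w15")
cv2.imwrite("pics/w15b.png",cv2.resize(c[0],None,fx=1.5,fy=1.5))
```

```text
t 26.05 ee [ 0.5216 -0.2767  0.133 ] toolyaw 0.24 w 0.0340 [-0.3 -1.1 -0.2]
short [ 0.453  -0.2958] [ 1.6 90.8 36.5  1.1] move mm [-68.6 -19.1] drot 1.3
```

View pics/w15b.png

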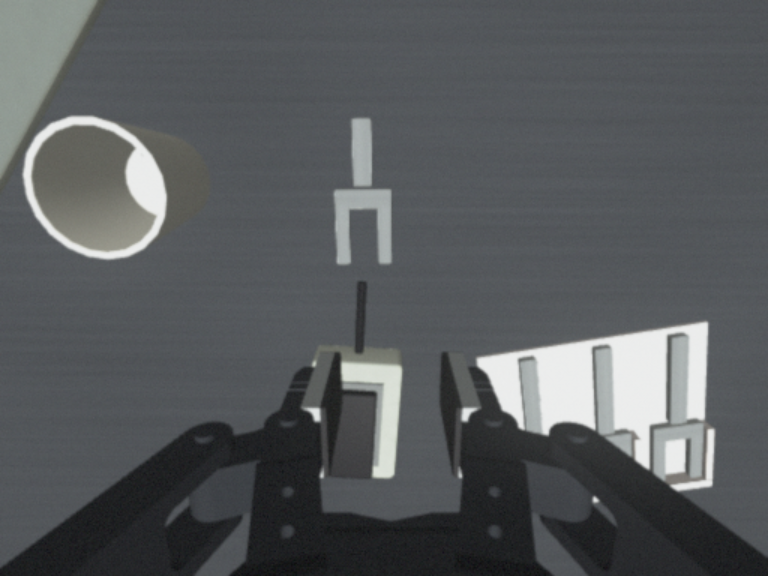

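Request:
carry_out:
  moves:
    - {"rot":[0,0,0],"xyz":[-40,-10,-30],"fingers":0.6}
    - {"rot":[0,0,0],"xyz":[-69,-18,-60],"fingers":0.6}
    - {"rot":[0,0,0],"xyz":[-69,-18,-100],"fingers":0.6}
    - {"rot":[0,0,0],"xyz":[-69,-18,-135],"fingers":0.6}
    - {"rot":[0,0,0],"xyz":[-69,-18,-152],"fingers":0.6}
    - {"rot":[0,0,0],"xyz":[-69,-18,-152],"fingers":0.6}
    - {"rot":[0,0,0],"xyz":[-69,-18,-152],"fingers":0.6}
    - {"rot":[0,0,0],"xyz":[-69,-18,-152],"fingers":1.0}
    - {"rot":[0,0,0],"xyz":[-69,-18,-152],"fingers":1.0}
    - {"rot":[0,0,0],"xyz":[-69,-18,-152],"fingers":1.0}

```text
t: 27.1
ee_pos: [0.4525, -0.2959, -0.0178]
tcp_rot: [0.001, -0.002, 1.0, -0.0]
force: [1.1, 1.7, 4.6]
width: 0.0102
```

Run:
```python
from h import *
pre("short",2)
```

```text
pre move [170.7 370.5]
t 27.10 rel home mm [-161.2 -382.3] z -0.0178 F tray [1.1 1.8] Fz 4.6 dyaw 3.08 w 0.0102 tz 0.04
```

Request:
carry_out:
  moves:
    - {"rot":[0,0,0],"xyz":[0,0,20],"fingers":1.0}
    - {"rot":[0,0,0],"xyz":[0,0,65],"fingers":1.0}
    - {"rot":[0,0,-3.1],"xyz":[171,371,90],"fingers":1.0}
    - {"rot":[0,0,-3.1],"xyz":[171,371,90],"fingers":1.0}
    - {"rot":[0,0,-3.1],"xyz":[171,371,90],"fingers":1.0}
    - {"rot":[0,0,-3.1],"xyz":[171,371,90],"fingers":1.0}
    - {"rot":[0,0,-3.1],"xyz":[171,371,90],"fingers":1.0}
    - {"rot":[0,0,-3.1],"xyz":[171,371,90],"fingers":1.0}
    - {"rot":[0,0,-3.1],"xyz":[171,371,90],"fingers":1.0}
    - {"rot":[0,0,-3.1],"xyz":[171,371,90],"fingers":1.0}
    - {"rot":[0,0,-3.1],"xyz":[171,371,90],"fingers":1.0}
    - {"rot":[0,0,-3.1],"xyz":[171,371,50],"fingers":1.0}
    - {"rot":[0,0,-3.1],"xyz":[171,371,25],"fingers":1.0}
    - {"rot":[0,0,-3.1],"xyz":[171,371,25],"fingers":1.0}
    - {"rot":[0,0,-3.1],"xyz":[171,371,25],"fingers":1.0}

```text
t: 28.6
ee_pos: [0.6233, 0.0747, 0.0073]
tcp_rot: [0.0, 0.026, 1.0, -0.0]
force: [1.2, -0.4, -0.6]
width: 0.0102
```

Run:
```python
from h import *
st("short",2); grab("wrist","w16")
```

```text
t 28.60 rel home mm [-9.4 -3.5] z 0.0073 F tray [ 1.2 -0.4] Fz -0.6 dyaw -0.05 w 0.0102 tz 0.03
```

View pics/w16.png

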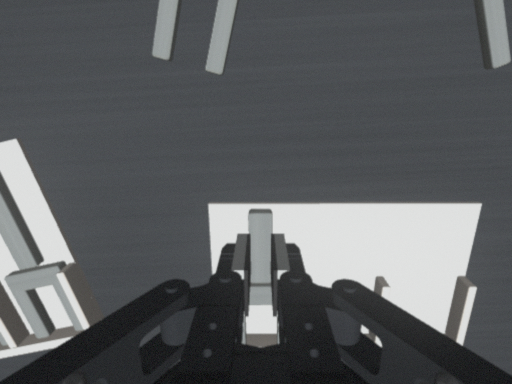

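Request:
carry_out:
  moves:
    - {"rot":[0,0,0],"xyz":[0,0,-15],"fingers":1.0}
    - {"rot":[0,0,0],"xyz":[0,0,-22],"fingers":1.0}
    - {"rot":[0,0,0],"xyz":[0,0,-22],"fingers":1.0}
    - {"rot":[0,0,0],"xyz":[3,3,-22],"fingers":1.0}
    - {"rot":[0,0,0],"xyz":[7,3,-22],"fingers":1.0}
    - {"rot":[0,0,0],"xyz":[9.5,2.5,-22],"fingers":1.0}
    - {"rot":[0,0,0],"xyz":[9.5,2.5,-22],"fingers":1.0}

```text
t: 29.35
ee_pos: [0.6322, 0.0774, -0.0148]
tcp_rot: [-0.001, 0.026, 1.0, -0.0]
force: [-6.1, -0.9, 9.1]
width: 0.0105
```

Run:
```python
from h import *
st("short",2)
```

```text
t 29.35 rel home mm [-0.7 -0.4] z -0.0148 F tray [-6.  -1.2] Fz 9.1 dyaw -0.04 w 0.0105 tz -0.07
```

Request:
carry_out:
  moves:
    - {"rot":[0,0,0],"xyz":[0,2,0.5],"fingers":1.0}
    - {"rot":[0,0,0],"xyz":[0,2,0.5],"fingers":1.0}

```text
t: 29.55
ee_pos: [0.632, 0.078, -0.0147]
tcp_rot: [-0.001, 0.026, 1.0, -0.001]
force: [-5.9, -8.9, 6.1]
width: 0.0102
```

Run:
```python
from h import *
st("short",2)
```

```text
t 29.55 rel home mm [-0.8  0.2] z -0.0147 F tray [-5.5 -9.2] Fz 6.1 dyaw -0.05 w 0.0102 tz -0.25
```

Request:
carry_out:
  moves:
    - {"rot":[0,0,0],"xyz":[1.5,0,0],"fingers":1.0}
    - {"rot":[0,0,0],"xyz":[1.5,0,0],"fingers":1.0}

```text
t: 29.75
ee_pos: [0.6321, 0.078, -0.0148]
tcp_rot: [-0.003, 0.026, 1.0, -0.001]
force: [-12.8, -8.4, 11.5]
width: 0.0102
```

Run:
```python
from h import *
st("short",2)
```

```text
t 29.75 rel home mm [-0.8  0.2] z -0.0148 F tray [-12.4  -9. ] Fz 11.5 dyaw -0.04 w 0.0102 tz -0.25
```

Request:
carry_out:
  moves:
    - {"rot":[0,0,0],"xyz":[0,0,0],"fingers":0.8}
    - {"rot":[0,0,0],"xyz":[0,0,0],"fingers":0.7}
    - {"rot":[0,0,0],"xyz":[0,0,30],"fingers":0.7}
    - {"rot":[0,0,0],"xyz":[0,0,70],"fingers":0.6}
    - {"rot":[0,0,-7],"xyz":[-40,0,110],"fingers":0.6}
    - {"rot":[0,0,-14],"xyz":[-80,-10,140],"fingers":0.6}
    - {"rot":[0,0,-14.5],"xyz":[-105,-18,150],"fingers":0.6}
    - {"rot":[0,0,-14.5],"xyz":[-105,-18,150],"fingers":0.6}
    - {"rot":[0,0,-14.5],"xyz":[-105,-18,150],"fingers":0.6}
    - {"rot":[0,0,-14.5],"xyz":[-105,-18,150],"fingers":0.6}

```text
t: 30.75
ee_pos: [0.5296, 0.0618, 0.1344]
tcp_rot: [-0.0, 0.151, 0.988, 0.0]
force: [-0.6, 0.1, 0.1]
width: 0.0337
```

Run:
```python
from h import *
c=look("w17")
cv2.imwrite("pics/w17b.png",cv2.resize(c[0],None,fx=1.5,fy=1.5))
```

```text
t 30.75 ee [0.5296 0.0618 0.1344] toolyaw -17.41 w 0.0337 [-0.6  0.1  0.1]
short [0.4696 0.1917] [18.1 90.3 36.5  0.1] move mm [-60.  129.9] drot 35.5
short [0.4654 0.0626] [-17.4  89.5  36.4   0.2] move mm [-64.2   0.8] drot -0.0
```

View pics/w17b.png

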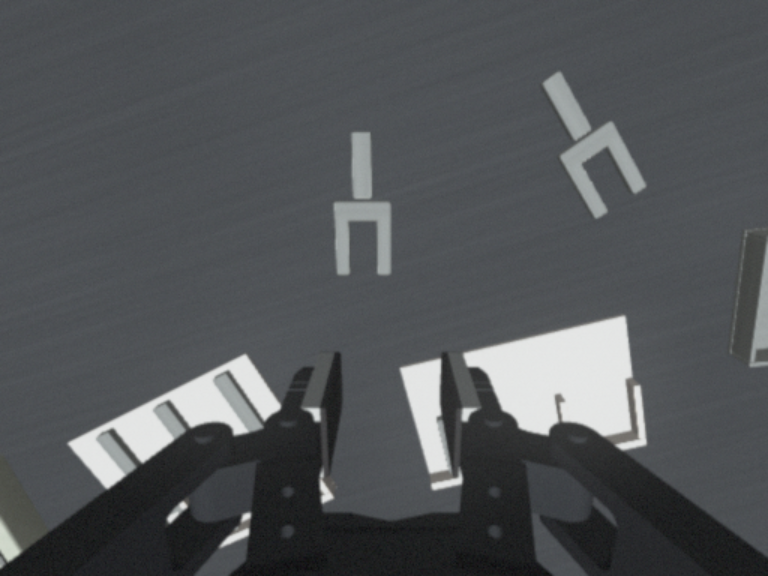

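Request:
carry_out:
  moves:
    - {"rot":[0,0,0],"xyz":[-40,0,-30],"fingers":0.6}
    - {"rot":[0,0,0],"xyz":[-64,1,-60],"fingers":0.6}
    - {"rot":[0,0,0],"xyz":[-64,1,-100],"fingers":0.6}
    - {"rot":[0,0,0],"xyz":[-64,1,-135],"fingers":0.6}
    - {"rot":[0,0,0],"xyz":[-64,1,-153],"fingers":0.6}
    - {"rot":[0,0,0],"xyz":[-64,1,-153],"fingers":0.6}
    - {"rot":[0,0,0],"xyz":[-64,1,-153],"fingers":0.6}
    - {"rot":[0,0,0],"xyz":[-64,1,-153],"fingers":1.0}
    - {"rot":[0,0,0],"xyz":[-64,1,-153],"fingers":1.0}
    - {"rot":[0,0,0],"xyz":[-64,1,-153],"fingers":1.0}

```text
t: 31.8
ee_pos: [0.4656, 0.0627, -0.0173]
tcp_rot: [0.001, 0.151, 0.988, 0.0]
force: [0.2, 0.1, 2.8]
width: 0.0101
```

Run:
```python
from h import *
pre("short",1)
```

```text
pre move [160.2  63.9]
t 31.80 rel home mm [-166.3  -75.5] z -0.0173 F tray [0.2 0.1] Fz 2.8 dyaw -14.52 w 0.0101 tz 0.05
```

Request:
carry_out:
  moves:
    - {"rot":[0,0,0],"xyz":[0,0,20],"fingers":1.0}
    - {"rot":[0,0,0],"xyz":[0,0,60],"fingers":1.0}
    - {"rot":[0,0,7],"xyz":[45,18,80],"fingers":1.0}
    - {"rot":[0,0,14.5],"xyz":[90,36,80],"fingers":1.0}
    - {"rot":[0,0,14.5],"xyz":[135,54,80],"fingers":1.0}
    - {"rot":[0,0,14.5],"xyz":[160,64,70],"fingers":1.0}
    - {"rot":[0,0,14.5],"xyz":[160,64,40],"fingers":1.0}
    - {"rot":[0,0,14.5],"xyz":[160,64,25],"fingers":1.0}
    - {"rot":[0,0,14.5],"xyz":[160,64,10],"fingers":1.0}
    - {"rot":[0,0,14.5],"xyz":[160,64,4],"fingers":1.0}
    - {"rot":[0,0,14.5],"xyz":[160,64,4],"fingers":1.0}
    - {"rot":[0,0,14.5],"xyz":[160,64,4],"fingers":1.0}

```text
t: 33.0
ee_pos: [0.6254, 0.1265, -0.0131]
tcp_rot: [0.001, 0.026, 1.0, 0.0]
force: [0.7, -0.0, -1.3]
width: 0.0101
```

Run:
```python
from h import *
st("short",1); grab("wrist","w18")
```

```text
t 33.00 rel home mm [-10.   -3.7] z -0.0131 F tray [ 0.7 -0. ] Fz -1.3 dyaw -0.04 w 0.0101 tz 0.01
```

View pics/w18.png

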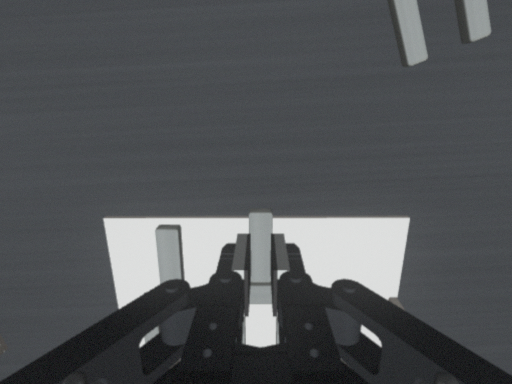

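Request:
carry_out:
  moves:
    - {"rot":[0,0,0],"xyz":[2,2,-1],"fingers":1.0}
    - {"rot":[0,0,0],"xyz":[6,3,-1],"fingers":1.0}
    - {"rot":[0,0,0],"xyz":[9.5,2.8,-1],"fingers":1.0}
    - {"rot":[0,0,0],"xyz":[9.5,2.8,-1],"fingers":1.0}

```text
t: 33.45
ee_pos: [0.6349, 0.1295, -0.0143]
tcp_rot: [0.0, 0.026, 1.0, -0.0]
force: [-3.6, -1.3, 5.6]
width: 0.0102
```

Request:
carry_out:
  moves:
    - {"rot":[0,0,0],"xyz":[0,2,0],"fingers":1.0}
    - {"rot":[0,0,0],"xyz":[0,2,0],"fingers":1.0}

```text
t: 33.65
ee_pos: [0.6348, 0.13, -0.0143]
tcp_rot: [-0.0, 0.026, 1.0, -0.001]
force: [-4.2, -7.8, 7.1]
width: 0.0096
```

Run:
```python
from h import *
st("short",1)
```

```text
t 33.65 rel home mm [-0.7  0.3] z -0.0143 F tray [-3.8 -8. ] Fz 7.1 dyaw -0.04 w 0.0096 tz -0.16
```

Request:
carry_out:
  moves:
    - {"rot":[0,0,0],"xyz":[1.5,0,0],"fingers":1.0}
    - {"rot":[0,0,0],"xyz":[1.5,0,0],"fingers":1.0}

```text
t: 33.85
ee_pos: [0.6348, 0.13, -0.0143]
tcp_rot: [-0.002, 0.026, 1.0, -0.001]
force: [-11.8, -9.4, 11.7]
width: 0.0101
```

Run:
```python
from h import *
st("short",1)
```

```text
t 33.85 rel home mm [-0.7  0.3] z -0.0143 F tray [-11.3  -9.9] Fz 11.7 dyaw -0.04 w 0.0101 tz -0.15
```

Request:
carry_out:
  moves:
    - {"rot":[0,0,0],"xyz":[0,0,0],"fingers":0.8}
    - {"rot":[0,0,0],"xyz":[0,0,0],"fingers":0.7}
    - {"rot":[0,0,0],"xyz":[0,0,30],"fingers":0.7}
    - {"rot":[0,0,0],"xyz":[0,0,70],"fingers":0.6}
    - {"rot":[0,0,7],"xyz":[-40,20,110],"fingers":0.6}
    - {"rot":[0,0,14],"xyz":[-80,40,140],"fingers":0.6}
    - {"rot":[0,0,21],"xyz":[-105,75,150],"fingers":0.6}
    - {"rot":[0,0,21],"xyz":[-105,75,150],"fingers":0.6}
    - {"rot":[0,0,21],"xyz":[-105,75,150],"fingers":0.6}
    - {"rot":[0,0,21],"xyz":[-105,75,150],"fingers":0.6}

```text
t: 34.85
ee_pos: [0.5316, 0.206, 0.1345]
tcp_rot: [-0.0, -0.157, 0.988, -0.0]
force: [0.6, -0.3, -0.3]
width: 0.0343
```

Run:
```python
from h import *
c=look("w19")
cv2.imwrite("pics/w19b.png",cv2.resize(c[0],None,fx=1.5,fy=1.5))
```

```text
t 34.85 ee [0.5316 0.206  0.1345] toolyaw 18.01 w 0.0343 [ 0.6 -0.3 -0.3]
short [0.4701 0.1909] [19.4 89.7 36.7  1.2] move mm [-61.5 -15.1] drot 1.3
```

View pics/w19b.png

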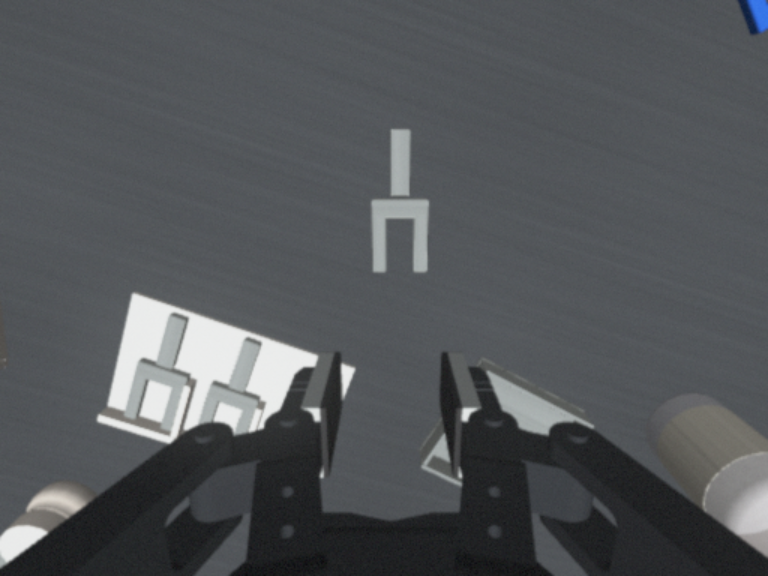

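Request:
carry_out:
  moves:
    - {"rot":[0,0,0],"xyz":[-40,-9,-30],"fingers":0.6}
    - {"rot":[0,0,0],"xyz":[-62,-14,-60],"fingers":0.6}
    - {"rot":[0,0,0],"xyz":[-62,-14,-100],"fingers":0.6}
    - {"rot":[0,0,0],"xyz":[-62,-14,-135],"fingers":0.6}
    - {"rot":[0,0,0],"xyz":[-62,-14,-153],"fingers":0.6}
    - {"rot":[0,0,0],"xyz":[-62,-14,-153],"fingers":0.6}
    - {"rot":[0,0,0],"xyz":[-62,-14,-153],"fingers":0.6}
    - {"rot":[0,0,0],"xyz":[-62,-14,-153],"fingers":1.0}
    - {"rot":[0,0,0],"xyz":[-62,-14,-153],"fingers":1.0}
    - {"rot":[0,0,0],"xyz":[-62,-14,-153],"fingers":1.0}

```text
t: 35.9
ee_pos: [0.4696, 0.1924, -0.0174]
tcp_rot: [0.001, -0.157, 0.988, -0.0]
force: [-0.0, -2.6, 1.7]
width: 0.0103
```

Run:
```python
from h import *
pre("short",0)
```

```text
pre move [158.9 -13.8]
t 35.90 rel home mm [-168.9    2.2] z -0.0174 F tray [ 0.1 -2.6] Fz 1.7 dyaw 20.97 w 0.0103 tz -0.02
```

Request:
carry_out:
  moves:
    - {"rot":[0,0,0],"xyz":[0,0,20],"fingers":1.0}
    - {"rot":[0,0,0],"xyz":[0,0,60],"fingers":1.0}
    - {"rot":[0,0,-7],"xyz":[45,-4,80],"fingers":1.0}
    - {"rot":[0,0,-14],"xyz":[90,-8,80],"fingers":1.0}
    - {"rot":[0,0,-21],"xyz":[135,-12,80],"fingers":1.0}
    - {"rot":[0,0,-21],"xyz":[159,-14,70],"fingers":1.0}
    - {"rot":[0,0,-21],"xyz":[159,-14,40],"fingers":1.0}
    - {"rot":[0,0,-21],"xyz":[159,-14,25],"fingers":1.0}
    - {"rot":[0,0,-21],"xyz":[159,-14,10],"fingers":1.0}
    - {"rot":[0,0,-21],"xyz":[159,-14,4],"fingers":1.0}
    - {"rot":[0,0,-21],"xyz":[159,-14,4],"fingers":1.0}
    - {"rot":[0,0,-21],"xyz":[159,-14,4],"fingers":1.0}

```text
t: 37.1
ee_pos: [0.6283, 0.1787, -0.0131]
tcp_rot: [0.001, 0.025, 1.0, 0.0]
force: [-0.6, -0.7, -0.3]
width: 0.0105
```

Run:
```python
from h import *
st("short",0); grab("wrist","w20")
```

```text
t 37.10 rel home mm [-9.6 -3.5] z -0.0131 F tray [-0.6 -0.7] Fz -0.3 dyaw -0.01 w 0.0105 tz -0.03
```

View pics/w20.png

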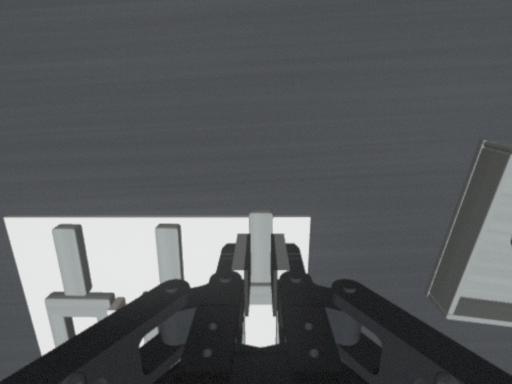

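Request:
carry_out:
  moves:
    - {"rot":[0,0,0],"xyz":[2,2,-1],"fingers":1.0}
    - {"rot":[0,0,0],"xyz":[6,3,-1],"fingers":1.0}
    - {"rot":[0,0,0],"xyz":[9.5,2.8,-1],"fingers":1.0}
    - {"rot":[0,0,0],"xyz":[9.5,2.8,-1],"fingers":1.0}

```text
t: 37.55
ee_pos: [0.6382, 0.1814, -0.0143]
tcp_rot: [0.0, 0.026, 1.0, 0.0]
force: [-2.0, 0.7, 5.0]
width: 0.0099
```

Request:
carry_out:
  moves:
    - {"rot":[0,0,0],"xyz":[0,2,0],"fingers":1.0}
    - {"rot":[0,0,0],"xyz":[0,2,0],"fingers":1.0}

```text
t: 37.75
ee_pos: [0.638, 0.1819, -0.0143]
tcp_rot: [0.0, 0.026, 1.0, -0.001]
force: [-2.5, -7.6, 6.6]
width: 0.01
```

Run:
```python
from h import *
st("short",0)
```

```text
t 37.75 rel home mm [-0.1  0.3] z -0.0143 F tray [-2.1 -7.7] Fz 6.6 dyaw -0.04 w 0.0100 tz -0.13
```

Request:
carry_out:
  moves:
    - {"rot":[0,0,0],"xyz":[1.5,0,0],"fingers":1.0}
    - {"rot":[0,0,0],"xyz":[1.5,0,0],"fingers":1.0}

```text
t: 37.95
ee_pos: [0.6379, 0.182, -0.0144]
tcp_rot: [-0.002, 0.026, 1.0, -0.001]
force: [-11.2, -8.6, 11.5]
width: 0.0103
```

Run:
```python
from h import *
st("short",0)
```

```text
t 37.95 rel home mm [-0.2  0.3] z -0.0144 F tray [-10.7  -9.1] Fz 11.5 dyaw -0.04 w 0.0103 tz -0.19
```

Request:
carry_out:
  moves:
    - {"rot":[0,0,0],"xyz":[0,0,0],"fingers":0.8}
    - {"rot":[0,0,0],"xyz":[0,0,0],"fingers":0.7}
    - {"rot":[0,0,0],"xyz":[0,0,30],"fingers":0.7}
    - {"rot":[0,0,0],"xyz":[0,0,80],"fingers":0.6}
    - {"rot":[0,0,3],"xyz":[-40,-30,120],"fingers":0.3}
    - {"rot":[0,0,3],"xyz":[-80,-60,160],"fingers":0.3}
    - {"rot":[0,0,3],"xyz":[-110,-120,200],"fingers":0.3}
    - {"rot":[0,0,3],"xyz":[-110,-150,220],"fingers":0.3}
    - {"rot":[0,0,3],"xyz":[-110,-180,230],"fingers":0.3}
    - {"rot":[0,0,3],"xyz":[-110,-180,230],"fingers":0.3}
    - {"rot":[0,0,3],"xyz":[-110,-180,230],"fingers":0.3}
    - {"rot":[0,0,3],"xyz":[-110,-180,230],"fingers":0.3}

```text
t: 39.15
ee_pos: [0.5291, 0.0036, 0.2147]
tcp_rot: [-0.0, -0.0, 1.0, 0.0]
force: [-0.6, 0.1, -0.5]
width: 0.0594
```

Run:
```python
from h import *
c=look("w21",zt=.011)
cv2.imwrite("pics/w21b.png",cv2.resize(c[0],None,fx=1.5,fy=1.5))
grab("top","top2"); cv2.imwrite("pics/top2b.png",cv2.resize(load("top2")[0][90:290,80:440],None,fx=2.2,fy=2.2,interpolation=2))
```

```text
t 39.15 ee [0.5291 0.0036 0.2147] toolyaw 0.06 w 0.0594 [-0.6  0.1 -0.5]
```

View pics/w21b.png

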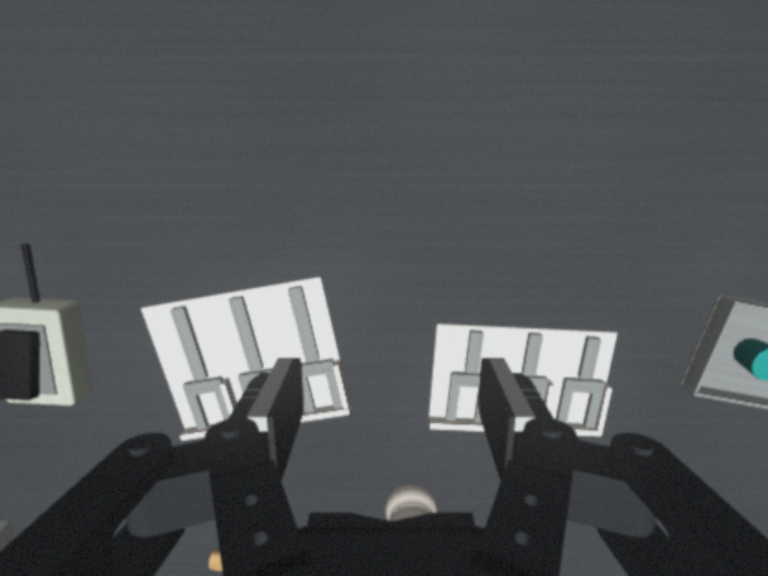

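View pics/top2b.png

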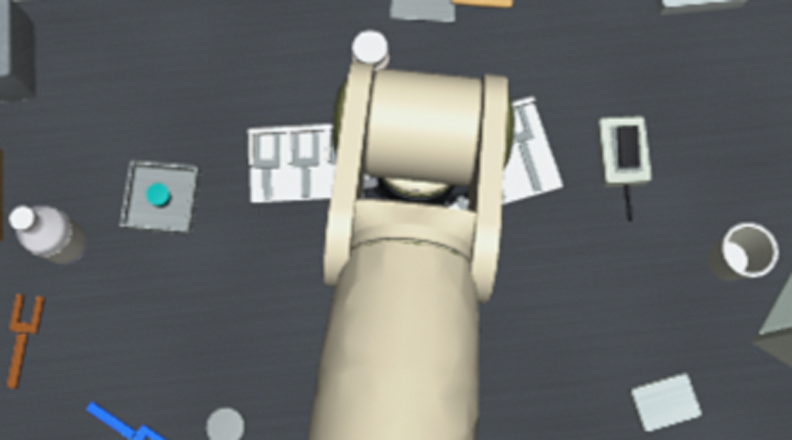

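Request:
carry_out:
  moves:
    - {"rot":[0,0,5],"xyz":[40,-40,-20],"fingers":0.0}
    - {"rot":[0,0,10],"xyz":[80,-80,-50],"fingers":0.0}
    - {"rot":[0,0,10],"xyz":[120,-110,-80],"fingers":0.0}
    - {"rot":[0,0,10],"xyz":[131,-120,-80],"fingers":0.0}
    - {"rot":[0,0,10],"xyz":[131,-120,-80],"fingers":0.0}
    - {"rot":[0,0,10],"xyz":[131,-120,-80],"fingers":0.0}
    - {"rot":[0,0,10],"xyz":[131,-120,-80],"fingers":0.0}

```text
t: 39.95
ee_pos: [0.66, -0.1153, 0.1357]
tcp_rot: [0.0, -0.089, 0.996, -0.0]
force: [-0.7, -0.4, 0.4]
width: 0.0854
```

Run:
```python
from h import *
c=look("w22",zt=.011)
cv2.imwrite("pics/w22b.png",cv2.resize(c[0][90:290,110:410],None,fx=2.6,fy=2.6,interpolation=2))
```

```text
t 39.95 ee [ 0.66   -0.1153  0.1357] toolyaw 10.16 w 0.0854 [-0.7 -0.4  0.4]
```

View pics/w22b.png

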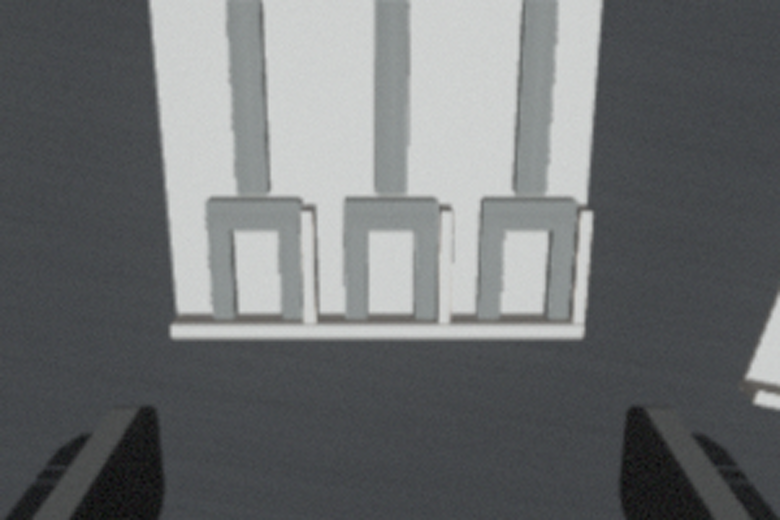

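```bash
cat >> h.py <<'E'
def prof(c,kind,lane):
    h,yaw,R=tray(kind,lane); g=cv2.cvtColor(c[0],cv2.COLOR_BGR2GRAY).astype(np.float32)
    for x in(.012,.030,.050,.060) if True else ():
        ys=np.arange(-.026,.034,.0005); P=np.array([np.r_[h+R@[x,y],.011] for y in ys]); uv=proj(c,P).astype(np.float32)
        v=cv2.remap(g,uv[:,0][None],uv[:,1][None],1)[0]; d=np.gradient(v)
        k=[i for i in range(2,len(d)-2) if abs(d[i])>4 and abs(d[i])==max(abs(d[i-2:i+3]))]
        print(kind,lane,"x%d"%(x*1e3),[(round(ys[i]*1e3,1),int(d[i])) for i in k])
    for y in(-.013,.013):
        xs=np.arange(.055,.080,.0005); P=np.array([np.r_[h+R@[x,y],.011] for x in xs]); uv=proj(c,P).astype(np.float32)
        v=cv2.remap(g,uv[:,0][None],uv[:,1][None],1)[0]; d=np.gradient(v)
        k=[i for i in range(2,len(d)-2) if abs(d[i])>4 and abs(d[i])==max(abs(d[i-2:i+3]))]
        print("  prong y%d"%(y*1e3),[(round(xs[i]*1e3,1),int(d[i])) for i in k])
E
python3 - <<'E'
from h import *
c=load("w22")
for l in range(3): prof(c,"long",l)
E
```

```text
long 0 x12 [(np.float64(-7.0), -27), (np.float64(-5.0), 13), (np.float64(6.0), 13), (np.float64(22.0), -28)]
long 0 x30 [(np.float64(-19.0), -18), (np.float64(19.5), 27), (np.float64(24.5), -37)]
long 0 x50 [(np.float64(-18.5), -21), (np.float64(-9.0), 13), (np.float64(8.0), -28), (np.float64(10.0), 11), (np.float64(17.5), -12), (np.float64(19.5), 26), (np.float64(24.0), -30)]
long 0 x60 [(np.float64(-19.0), -22), (np.float64(-9.0), 14), (np.float64(7.5), -22), (np.float64(19.5), 30), (np.float64(24.5), -28)]
  prong y-13 [(np.float64(67.0), -6), (np.float64(70.0), 20), (np.float64(75.5), -23)]
  prong y13 [(np.float64(67.5), -6), (np.float64(70.0), 20), (np.float64(75.5), -24)]
long 1 x12 [(np.float64(-6.0), -21), (np.float64(6.5), 15)]
long 1 x30 [(np.float64(-18.0), -18), (np.float64(19.5), 14), (np.float64(23.0), -6), (np.float64(24.5), 8)]
long 1 x50 [(np.float64(-18.5), -13), (np.float64(-8.5), 20), (np.float64(8.5), -19), (np.float64(18.5), 21)]
long 1 x60 [(np.float64(-17.5), -16), (np.float64(-8.5), 20), (np.float64(8.5), -18), (np.float64(19.0), 28)]
  prong y-13 [(np.float
[... 158 characters left out ...]
12 [(np.float64(-5.0), -14), (np.float64(5.5), -5), (np.float64(7.5), 26)]
long 2 x30 [(np.float64(-18.0), -15), (np.float64(18.5), 19), (np.float64(22.5), -14), (np.float64(24.5), 20)]
long 2 x50 [(np.float64(-17.5), -17), (np.float64(-9.5), -8), (np.float64(-7.5), 26), (np.float64(9.5), -16), (np.float64(18.5), 17), (np.float64(22.5), -24), (np.float64(24.5), 19)]
long 2 x60 [(np.float64(-18.0), -12), (np.float64(-8.0), 25), (np.float64(9.0), -14), (np.float64(18.5), 19), (np.float64(22.5), -17), (np.float64(24.5), 23)]
  prong y-13 [(np.float64(67.5), -7), (np.float64(70.0), 20), (np.float64(75.5), -23)]
  prong y13 [(np.float64(67.5), -7), (np.float64(70.0), 20), (np.float64(75.5), -22)]
```

Run:
```python
from h import *
c=load("w22")
cv2.imwrite("pics/w22c.png",cv2.resize(c[0][155:225,280:350],None,fx=8,fy=8,interpolation=0))
cv2.imwrite("pics/w22d.png",cv2.resize(c[0][155:225,180:290],None,fx=7,fy=7,interpolation=0))
```

```text
(no output)
```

View pics/w22c.png

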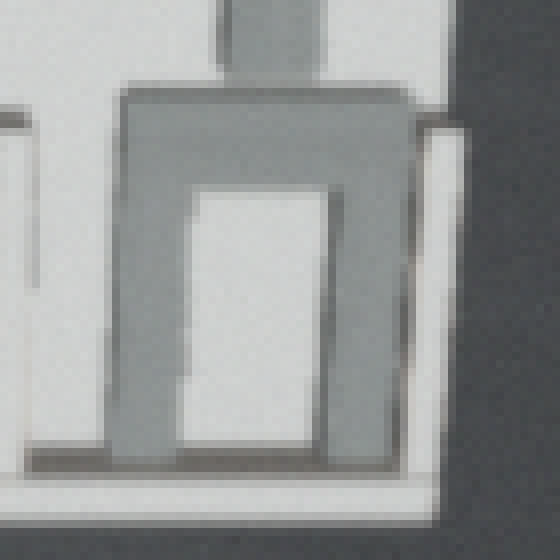

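View pics/w22d.png

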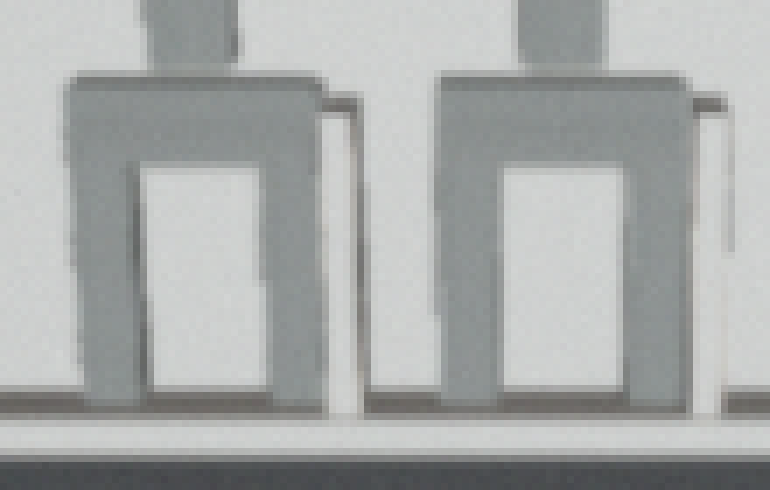

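Request:
carry_out:
  moves:
    - {"rot":[0,0,-6],"xyz":[0,50,20],"fingers":0.0}
    - {"rot":[0,0,-13],"xyz":[0,100,20],"fingers":0.0}
    - {"rot":[0,0,-13],"xyz":[0,150,20],"fingers":0.0}
    - {"rot":[0,0,-13],"xyz":[0,200,10],"fingers":0.0}
    - {"rot":[0,0,-13],"xyz":[0,235,0],"fingers":0.0}
    - {"rot":[0,0,-13],"xyz":[0,235,0],"fingers":0.0}
    - {"rot":[0,0,-13],"xyz":[0,235,0],"fingers":0.0}
    - {"rot":[0,0,-13],"xyz":[0,235,0],"fingers":0.0}

```text
t: 40.8
ee_pos: [0.6602, 0.1175, 0.1363]
tcp_rot: [0.001, 0.026, 1.0, -0.0]
force: [-0.1, 0.3, -0.4]
width: 0.0854
```

Run:
```python
from h import *
c=look("w23",zt=.011)
cv2.imwrite("pics/w23b.png",cv2.resize(c[0][80:280,110:410],None,fx=2.6,fy=2.6,interpolation=2))
for l in range(3): prof(c,"short",l)
```

```text
t 40.80 ee [0.6602 0.1175 0.1363] toolyaw -2.96 w 0.0854 [-0.1  0.3 -0.4]
short 0 x12 [(np.float64(-7.5), -33), (np.float64(-5.5), 12), (np.float64(5.5), 15), (np.float64(21.0), -35)]
short 0 x30 [(np.float64(-19.5), -26), (np.float64(17.0), -13), (np.float64(19.0), 29), (np.float64(24.0), -29)]
short 0 x50 [(np.float64(-19.5), -22), (np.float64(-10.0), 13), (np.float64(7.0), -35), (np.float64(9.0), 13), (np.float64(19.0), 30), (np.float64(24.0), -39)]
short 0 x60 [(np.float64(-20.0), -29), (np.float64(-10.5), 13), (np.float64(6.5), -34), (np.float64(8.5), 17), (np.float64(16.5), -15), (np.float64(18.5), 25), (np.float64(24.0), -38)]
  prong y-13 [(np.float64(67.5), -9), (np.float64(70.0), 26), (np.float64(76.5), -31)]
  prong y13 [(np.float64(67.5), -9), (np.float64(70.0), 26), (np.float64(76.5), -30)]
short 1 x12 [(np.float64(-6.0), -16), (np.float64(6.0), 14)]
short 1 x30 [(np.float64(-18.5), -17), (np.float64(-9.0), 5), (np.float64(16.0), -4), (np.float64(18.0), 19), (np.float64(22.5), -4), (np.float64(24.0), 7), (np.float64(32.5), -26)]
short 1 x50 [(np.float64(-19.0), -16), (np
[... 468 characters left out ...]
.float64(-6.5), -17), (np.float64(7.0), 19)]
short 2 x30 [(np.float64(-18.0), -17), (np.float64(17.5), 13), (np.float64(22.0), -15), (np.float64(23.5), 27)]
short 2 x50 [(np.float64(-18.5), -17), (np.float64(-8.5), 24), (np.float64(8.0), -22), (np.float64(18.0), 28), (np.float64(22.0), -18), (np.float64(23.5), 15)]
short 2 x60 [(np.float64(-19.0), -15), (np.float64(-11.0), -4), (np.float64(-8.5), 26), (np.float64(7.5), -16), (np.float64(15.5), -5), (np.float64(18.0), 27), (np.float64(22.0), -15), (np.float64(24.0), 17)]
  prong y-13 [(np.float64(66.5), -10), (np.float64(69.5), 27), (np.float64(76.5), -28)]
  prong y13 [(np.float64(67.5), -10), (np.float64(69.5), 26), (np.float64(76.5), -27)]
```

View pics/w23b.png

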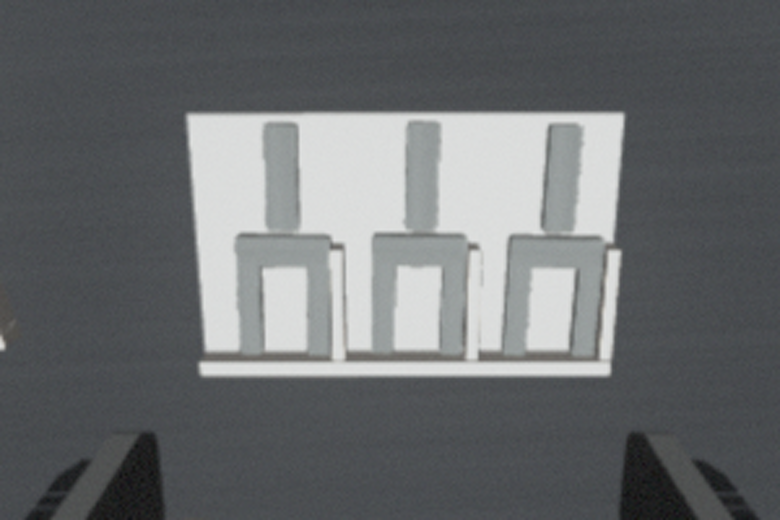

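Run:
```python
from h import *
c=load("w23")
cv2.imwrite("pics/w23c.png",cv2.resize(c[0][165:230,180:350],None,fx=4.6,fy=7,interpolation=0))
```

```text
(no output)
```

View pics/w23c.png

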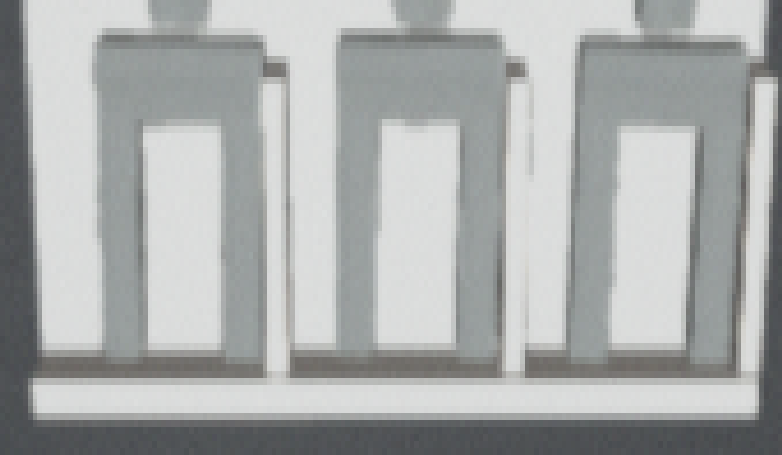

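Request:
carry_out:
  moves:
    - {"rot":[0,0,3],"xyz":[-40,-425,20],"fingers":0.0}
    - {"rot":[0,0,3],"xyz":[-40,-425,20],"fingers":0.0}
    - {"rot":[0,0,3],"xyz":[-40,-425,20],"fingers":0.0}
    - {"rot":[0,0,3],"xyz":[-40,-425,20],"fingers":0.0}
    - {"rot":[0,0,3],"xyz":[-40,-425,20],"fingers":0.0}
    - {"rot":[0,0,3],"xyz":[-40,-425,20],"fingers":0.0}
    - {"rot":[0,0,3],"xyz":[-40,-425,20],"fingers":0.0}
    - {"rot":[0,0,3],"xyz":[-40,-425,20],"fingers":0.0}
    - {"rot":[0,0,3],"xyz":[-40,-425,20],"fingers":0.0}
    - {"rot":[0,0,3],"xyz":[-40,-425,20],"fingers":0.0}
    - {"rot":[0,0,3],"xyz":[-40,-425,20],"fingers":0.0}
    - {"rot":[0,0,3],"xyz":[-40,-425,20],"fingers":0.0}

```text
t: 42.05
ee_pos: [0.6201, -0.3059, 0.1554]
tcp_rot: [0.0, -0.001, 1.0, 0.0]
force: [-0.0, -0.2, -0.2]
width: 0.0854
```

Run:
```python
from h import *
c=look("w24")
cv2.imwrite("pics/w24b.png",cv2.resize(c[0][90:290,130:430],None,fx=2.6,fy=2.6,interpolation=2))
grab("top","top3"); cv2.imwrite("pics/top3b.png",cv2.resize(load("top3")[0][90:290,80:440],None,fx=2.2,fy=2.2,interpolation=2))
grab("scene","s5"); cv2.imwrite("pics/s5b.png",cv2.resize(load("s5")[0][170:270,140:240],None,fx=6,fy=6,interpolation=2))
```

```text
t 42.05 ee [ 0.6201 -0.3059  0.1554] toolyaw 0.10 w 0.0854 [-0.  -0.2 -0.2]
```

View pics/w24b.png

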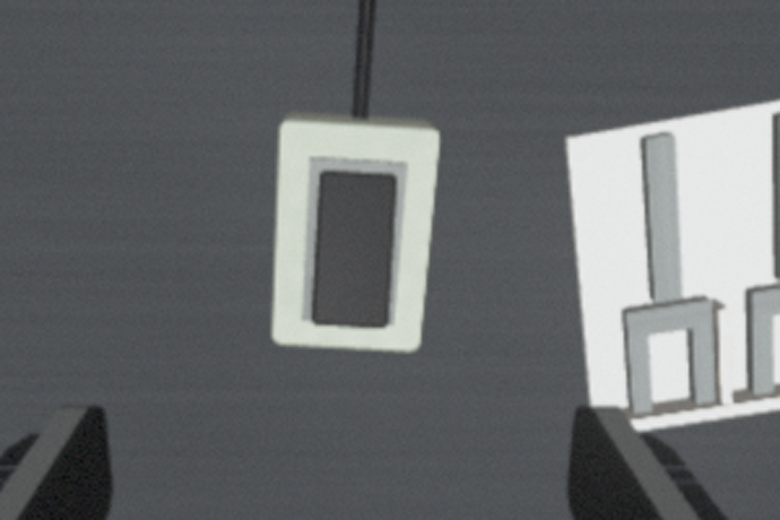

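View pics/top3b.png

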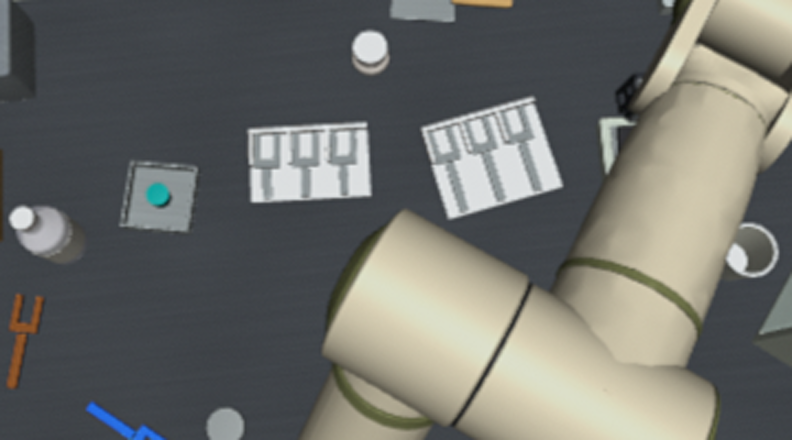

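View pics/s5b.png

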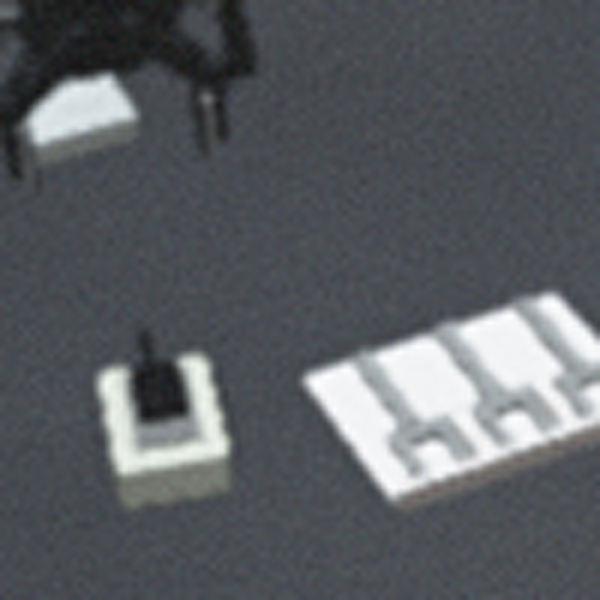

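Run:
```python
from h import *
c=load("w24")
p=np.array([(283,120),(440,128),(420,352),(272,346)])/2.6+[130,90]
P=cast(c,p,.03)[:,:2]; print(P,[np.linalg.norm(P[i]-P[(i+1)%4]) for i in range(4)],P.mean(0))
x=(P[2]+P[3]-P[0]-P[1]); x/=np.linalg.norm(x); print("yaw",np.degrees(np.arctan2(x[1],x[0])),"far",P.mean(0)+.02*x)
q=np.array([(319,169),(398,174),(389,328),(313,324)])/2.6+[130,90]
for z0,z1 in((.043,.053),(.053,.043),(.048,.048)):
    A=np.r_[cast(c,q[:2],z0),cast(c,q[2:],z1)]; print(z0,z1,np.linalg.norm(A[0]-A[1]),np.linalg.norm(A[2]-A[3]),np.linalg.norm((A[0]+A[1]-A[2]-A[3])/2),A.mean(0))
s=arm.state(); print(s["ee_pos"])
```

```text
[[ 0.5802831  -0.32623776]
 [ 0.58308118 -0.26903336]
 [ 0.67201312 -0.27340489]
 [ 0.66951562 -0.33235634]] [np.float64(0.05727279268984689), np.float64(0.08903931019138324), np.float64(0.05900433158817775), np.float64(0.08944204815057417)] [ 0.62622326 -0.30025809]
yaw -3.369618972429457 far [ 0.64618868 -0.30143363]
0.043 0.053 0.028056205409461604 0.02765399290841652 0.055809297712624384 [ 0.62407344 -0.30015776  0.048     ]
0.053 0.043 0.027043512177739686 0.028689546695379597 0.06174477877510516 [ 0.62513711 -0.30019886  0.048     ]
0.048 0.048 0.02754985879360067 0.028171769801898037 0.05791687782563792 [ 0.62460527 -0.30017831  0.048     ]
[ 0.62033757 -0.30572632  0.1554019 ]
```

Request:
carry_out:
  moves:
    - {"rot":[0,0,0],"xyz":[32,4,0],"fingers":1.0}
    - {"rot":[0,0,0],"xyz":[32,4,0],"fingers":1.0}
    - {"rot":[0,0,0],"xyz":[32,4,-20],"fingers":1.0}
    - {"rot":[0,0,0],"xyz":[32,4,-60],"fingers":1.0}
    - {"rot":[0,0,0],"xyz":[32,4,-95],"fingers":1.0}
    - {"rot":[0,0,0],"xyz":[32,4,-115],"fingers":1.0}
    - {"rot":[0,0,0],"xyz":[32,4,-115],"fingers":1.0}
    - {"rot":[0,0,0],"xyz":[32,4,-115],"fingers":1.0}

```text
t: 43.0
ee_pos: [0.6524, -0.3027, 0.0413]
tcp_rot: [0.0, -0.001, 1.0, -0.0]
force: [0.1, -0.2, -0.2]
width: 0.0003
```

Run:
```python
from h import *
c=look("w25"); cv2.imwrite("pics/w25b.png",cv2.resize(c[0][90:290,130:430],None,fx=2.6,fy=2.6,interpolation=2))
```

```text
t 43.00 ee [ 0.6524 -0.3027  0.0413] toolyaw 0.10 w 0.0003 [ 0.1 -0.2 -0.2]
```

View pics/w25b.png

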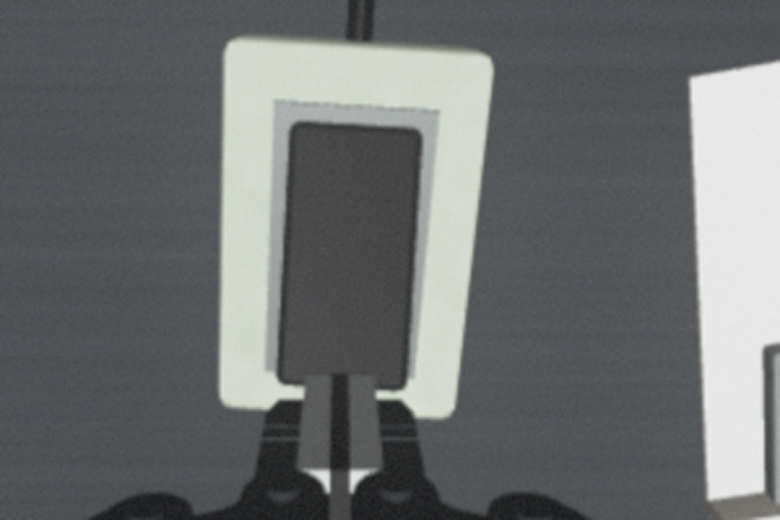

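Request:
carry_out:
  moves:
    - {"rot":[0,0,0],"xyz":[-4,1,-6],"fingers":1.0}
    - {"rot":[0,0,0],"xyz":[-4,1,-10],"fingers":1.0}
    - {"rot":[0,0,0],"xyz":[-4,1,-14],"fingers":1.0}
    - {"rot":[0,0,0],"xyz":[-4,1,-17],"fingers":1.0}
    - {"rot":[0,0,0],"xyz":[-4,1,-19],"fingers":1.0}
    - {"rot":[0,0,0],"xyz":[-4,1,-19],"fingers":1.0}

```text
t: 43.65
ee_pos: [0.65, -0.3022, 0.0226]
tcp_rot: [0.003, -0.001, 1.0, -0.001]
force: [8.5, -1.0, 5.9]
width: 0.0001
```

Request:
carry_out:
  moves:
    - {"rot":[0,0,0],"xyz":[0,0,-1],"fingers":1.0}
    - {"rot":[0,0,0],"xyz":[0,0,-1],"fingers":1.0}

```text
t: 43.85
ee_pos: [0.6502, -0.3022, 0.0223]
tcp_rot: [0.003, -0.001, 1.0, -0.001]
force: [7.4, -0.3, 7.8]
width: 0.0002
```

Request:
carry_out:
  moves:
    - {"rot":[0,0,0],"xyz":[0,0,-2],"fingers":1.0}
    - {"rot":[0,0,0],"xyz":[0,0,-2],"fingers":1.0}

```text
t: 44.05
ee_pos: [0.6504, -0.3024, 0.022]
tcp_rot: [0.003, -0.001, 1.0, -0.002]
force: [3.5, 2.3, 18.5]
width: -0.0
```

Request:
carry_out:
  moves:
    - {"rot":[0,0,0],"xyz":[0,0,60],"fingers":1.0}
    - {"rot":[0,0,0],"xyz":[-20,0,110],"fingers":0.3}
    - {"rot":[0,0,0],"xyz":[-30,0,130],"fingers":0.0}
    - {"rot":[0,0,0],"xyz":[-30,0,130],"fingers":0.0}
    - {"rot":[0,0,0],"xyz":[-30,0,130],"fingers":0.0}
    - {"rot":[0,0,0],"xyz":[-30,0,130],"fingers":0.0}

```text
t: 44.65
ee_pos: [0.6176, -0.3013, 0.1461]
tcp_rot: [-0.001, -0.001, 1.0, 0.001]
force: [0.1, 0.3, -0.4]
width: 0.0723
```

Run:
```python
from h import *
c=look("w26"); cv2.imwrite("pics/w26b.png",cv2.resize(c[0][90:290,130:430],None,fx=2.6,fy=2.6,interpolation=2))
```

```text
t 44.65 ee [ 0.6176 -0.3013  0.1461] toolyaw 0.07 w 0.0723 [ 0.1  0.3 -0.4]
```

View pics/w26b.png

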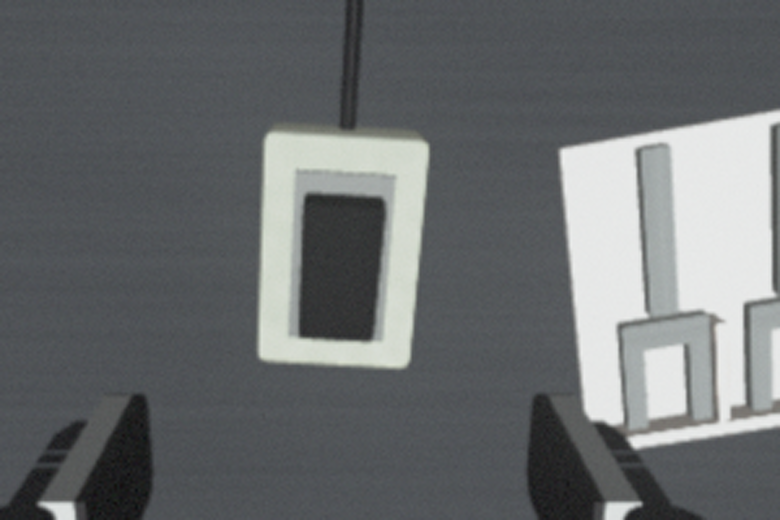

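Run:
```python
from h import *
c=load("w26")
q=np.array([(304,194),(386,198),(374,341),(299,338)])/2.6+[130,90]
for z0,z1 in((.043,.053),(.055,.041),(.053,.043),(.051,.045),(.048,.048)):
    A=np.r_[cast(c,q[:2],z0),cast(c,q[2:],z1)]; print(z0,z1,np.linalg.norm(A[0]-A[1]),np.linalg.norm(A[2]-A[3]),np.linalg.norm((A[0]+A[1]-A[2]-A[3])/2),A.mean(0))
```

```text
0.043 0.053 0.028382030001587774 0.026447182267120884 0.05047629523540068 [ 0.62529178 -0.30041251  0.048     ]
0.055 0.041 0.027110851687355095 0.027677626785199524 0.058942949910149686 [ 0.626493   -0.30047779  0.048     ]
0.053 0.043 0.027322714739727166 0.02747255269885309 0.056845591035336186 [ 0.6262928  -0.30046691  0.048     ]
0.051 0.045 0.0275345777920993 0.027267478612506665 0.05499045506470377 [ 0.6260926  -0.30045603  0.048     ]
0.048 0.048 0.0278523723706575 0.026959867482987048 0.05271697319517544 [ 0.62579229 -0.30043971  0.048     ]
```

Request:
carry_out:
  moves:
    - {"rot":[0,0,0],"xyz":[-50,40,40],"fingers":0.0}
    - {"rot":[0,0,0],"xyz":[-100,60,80],"fingers":0.0}
    - {"rot":[0,0,0],"xyz":[-150,60,120],"fingers":0.0}
    - {"rot":[0,0,0],"xyz":[-180,60,130],"fingers":0.0}
    - {"rot":[0,0,0],"xyz":[-180,60,130],"fingers":0.0}
    - {"rot":[0,0,0],"xyz":[-180,60,130],"fingers":0.0}

```text
t: 45.3
ee_pos: [0.4366, -0.2419, 0.2802]
tcp_rot: [0.001, -0.0, 1.0, -0.001]
force: [0.3, -0.2, 0.1]
width: 0.0854
```

Run:
```python
from h import *
print(arm.state()["t"],arm.state()["force"])
grab("top","top4"); cv2.imwrite("pics/top4b.png",cv2.resize(load("top4")[0][60:310,80:440],None,fx=2.2,fy=2.2,interpolation=2))
grab("scene","s6"); cv2.imwrite("pics/s6b.png",cv2.resize(load("s6")[0][150:290,130:400],None,fx=2.9,fy=2.9,interpolation=2))
```

```text
45.3 [ 0.30022022 -0.23823721  0.13948846]
```

View pics/top4b.png

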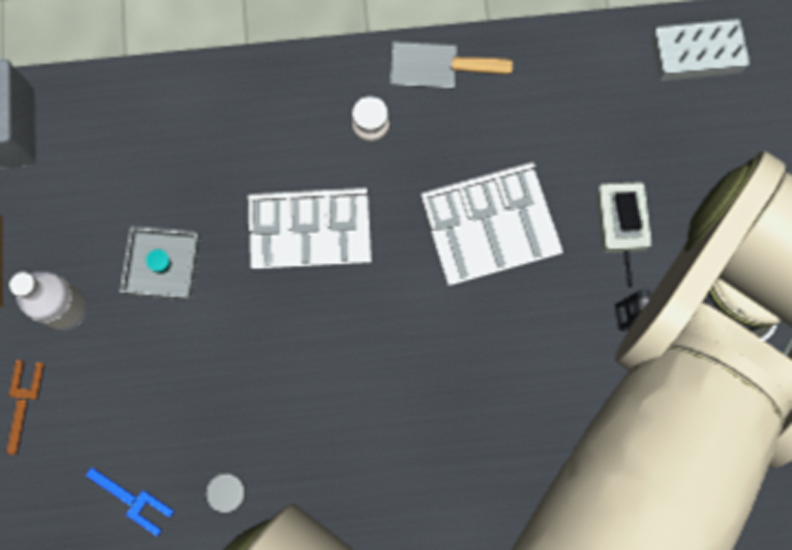

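View pics/s6b.png

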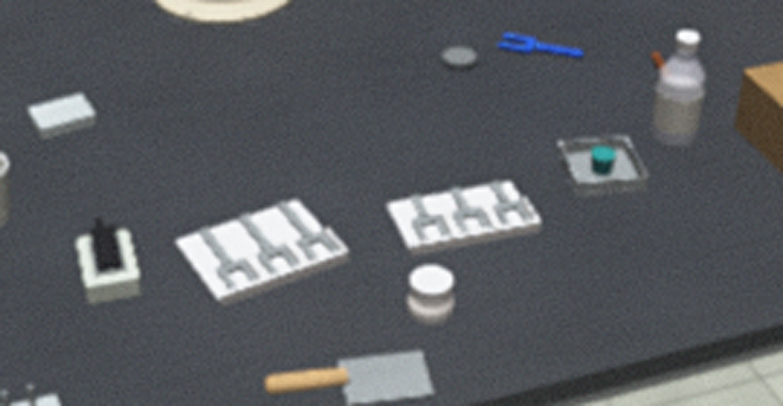

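Run:
```python
from h import *
a=load("top1")[0];b=load("top4")[0]
d=(cv2.absdiff(a,b).max(2)>40).astype(np.uint8)
n,l,st_,ce=cv2.connectedComponentsWithStats(cv2.morphologyEx(d,cv2.MORPH_CLOSE,np.ones((5,5))))
print([s.tolist() for s in st_[1:] if s[4]>12])
c=grab("wrist","w27"); cv2.imwrite("pics/w27b.png",cv2.resize(c[0],None,fx=1.5,fy=1.5))
```

```text
[[150, 129, 349, 255, 31383], [308, 138, 18, 39, 232], [275, 143, 35, 44, 556], [358, 147, 3, 9, 19], [230, 149, 12, 30, 168], [195, 151, 12, 30, 179], [212, 150, 13, 30, 180], [361, 158, 12, 9, 41], [146, 173, 13, 12, 118], [318, 195, 22, 41, 298], [287, 198, 15, 42, 282], [242, 202, 16, 32, 240], [188, 206, 19, 31, 257], [160, 213, 15, 43, 293], [0, 315, 90, 69, 2563]]
```

View pics/w27b.png

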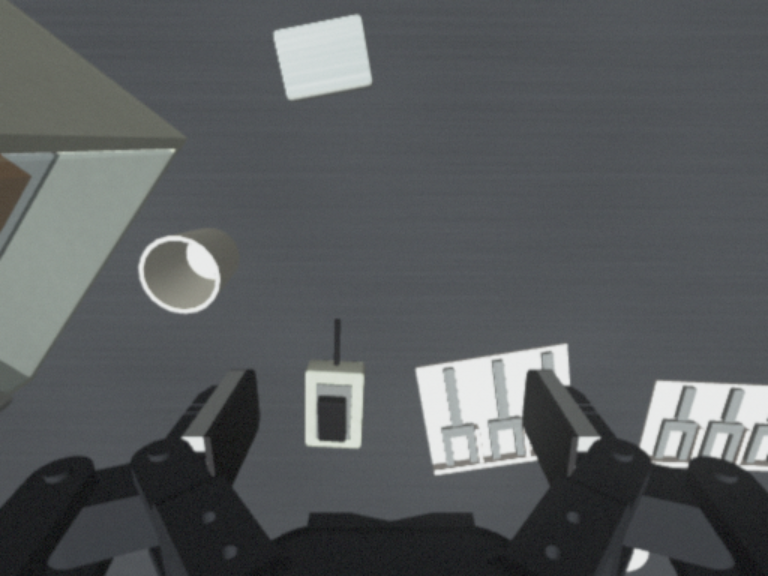

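Run:
```python
from cell import arm
print(arm.sign_off(), arm.state()["t"])
```

```text
the job is handed in; nothing more can be done
the job is handed in; nothing more can be done
```

The job is done and handed in at about 45 s. The stopper is in the steel dish, all six forks are sorted into their trays, and the rocker is switched on last.

- **Stopper:** It stands in the dish. The first two grasps missed because the finger ends really sit about 21 mm behind the reported TCP. During the second try the closed fingers pressed on its top and slid it about 6 mm on the tray. I measured the offset by touching the cart and the third grasp held.
- **Forks:** Three long forks are in the long tray and three short ones in the short tray, one per lane. I pushed each against the stop and the fence until the force showed contact on both, about 11–14 N and 5–10 N in the last pushes. Close views of both trays showed no visible gaps. The edges measured within about 1 mm (about 2 mm in short lane 0); I put the residue down to viewing angle and calibration, since all prongs line up at the stop.
- **Switch:** I pressed the far half with about 18 N until it hit a hard stop. The picture afterwards shows the far half down and the near half up.
- **Bystanders:** Comparing the first and last top views showed no change at the jar, bottle or grey lid. The arm covered the cup and tin in that view. They showed in the last wrist view, standing upright, but I did not measure their positions. I never went near the blue and brown look-alikes.

I noticed no knocked fork and no slackened grip during the run.

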